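# Refill the can dispenser and hang up the can opener

## Robot

A 6-joint arm with a two-finger parallel gripper is mounted at the origin on the work surface. World frame = base frame: x ahead of the robot, y to its left, z up, the work surface at z = 0. Lengths are in mm, angles in rad, forces in N, time in s.
With the tool pointing down it reaches from about 275 to 1000 mm from the base axis. Payload 8.4 kg.
Tool frame: the origin (TCP) lies on the centre line of the jaws, within the pads' length; the fingertips stand 17 mm ahead of it and the grasp point (between the pads) lies 2 mm behind it; z points along the fingers, y is the line along which they close (so a half turn about z gives the same grasp; the last joint's range is limited). The gripper opens to 85 mm and grips with 20 to 120 N. Pads are 22 mm wide; open, the fingers measure 114 mm over their backs; the gripper's body (76 mm by 85 mm) begins 54 mm behind the grasp point. The pads swing forward as they close: fully open they stand 13 mm farther back than shut.
Start: joints at [1.225, 0.353, 1.633, -0, 1.155, -0.002], TCP at [210.666, 588.428, 248.281] pointing down, gripper open.
Joint ranges: [-2.63, 2.63], [-0.92, 2.1], [0.06, 2.66], [-1.3, 4.44], [0, 2.69], [-3.02, 3.02]. Speed limits (rad/s): [2.22, 2.22, 2.79, 3.14, 3.14, 3.14].

## Interface

Orientations are given as [roll, pitch, yaw] about the fixed x, y, z axes, in that order (R = Rz(yaw) Ry(pitch) Rx(roll)).
In Python, from rig import r, eyes gives the robot as it stands. The module is installed in compiled form; this text tells all that it offers.
- The arm moves only by the shell command python3 -m inch 'ROWS' [FORCE]. ROWS is JSON, a list of rows, each a list of 7 numbers: the shift along the tool's x, y, z in m, then the turn, a rotation vector about the tool's x, y, z in degrees, then the closure, from -1 (fully open) to 1 (shut). In form: [[x, y, z, rx, ry, rz, gripper], ...]. A call has 1 to 8 rows; each row shifts and turns the commanded pose from where the row before left it, along the tool's axes as they then stand; what a row does not reach is not made up. A row lasts 1/10 s, in which the tool goes at most 50 mm and 8.59 degrees, less where a joint would pass 70% of its speed; a pose out of reach is approached as far as the arm can. A call with a gripper value outside its range is refused whole. The fingers move at their own pace and stop on an object; FORCE is the grip in N (left out, the last holds). Time passes only in rows, so rows that do not move let the fingers close. It gives the time, the measured TCP pose, the force, the opening and the grip force at its end, in the units of the state.
- r.sense(): the state, without advancing time (a new reading comes with each control period).
- eyes.grab_frame(name): name is "scene" or "side" or "wrist"; returns a dict with "img" (384x512x3 uint8, blue, green, red), "fx", "fy", "cx", "cy" (pixels), "R" (3x3) and "t" (3): a world point X has camera coordinates R X + t; the wrist camera has in their place "hand_eye" (4x4, takes a point from camera to tool coordinates, whose origin is the TCP and whose axes are the flange's). Camera axes: x right, y down, z forward; pixel columns grow to the right and rows downward; lengths in mm; the calibration is good to about 2 mm. A picture is of the moment at which its call begins: read the wrist's pose just before it. There is no depth.
- r.sign_off(): hands the job in; it is judged then, once.
The state is a dict: "clock": time; "qpos": joint angles; "qvel": joint speeds; "joint_efforts": joint torques, N m; "eef_pos": TCP position; "tcp_rot": TCP orientation; "contact_force": force on the tool from outside, world axes, zero at the start; "wrist_torque": the same for the moment, N m; "opening": opening from 0.0 (shut) to 1.0 (fully open); "grasp_force": force on a finger pad.
Only numpy, scipy, OpenCV 4.12 (cv2) and the standard library are available. Lean on these libraries where they do the work, as an engineer would, in place of code of your own. Each camera call takes 0.05 s, during which the arm holds its last target. There are 200 camera calls.

## Task

Refill the can dispenser: first slide its orange gate fully shut, and only then lay every can from the chopping board into the chute, crosswise and with its white-capped end to the chute's left (the side that the gate had been standing open to), so that they lie one behind another in it. Hang the red can opener by its eye on the peg of its stand, and leave the other kitchen things where they are.

Things in the scene. Friction and masses are not known exactly. Their poses are not given: they have to be found in the camera images.
- chute: Fixed sloping white floor of the can dispenser, 310 mm long, 104 mm between grey walls 40 mm high. Origin: middle of its lower (gate) end, 25 mm up. x runs up the slope (16 deg, away from the robot), y level to the chute's left, z square to the floor. Cans laid crosswise roll down to the gate or next can. Lay them in at x = 250 mm, middle 35 mm above the floor: clear even of four cans already in.
- gate (a joint): Orange gate plate across the chute's lower end, 112 mm wide, from 15 to 75 mm above the counter; it slides along the chute's y axis. 0 = fully shut (end stop); the value in m is how far it stands open to the left (up to 0.095). About 2 N moves it; it stays where it is left.
- gate_tab (a point): Centre of the grip of the gate: a black upright block on top of the gate plate, 20 mm wide along the sliding direction, 16 mm thick, from 75 to 115 mm above the counter (the point is at 98 mm). Pinch it from above, fingers to its left and right, or push it.
- opener: Can opener: flat rigid bar 184 mm long, lying flat. Origin: underside, under the red handle, near the balance point. x points along the bar to the eye, z up from the face that is up at the start. Handle 24 wide, 14 thick, x -34 to 50 mm; steel head 34 wide, 6 to 12 thick, to x = -94; steel eye plate 40 x 40 x 8 mm with a 25 mm hole. About 120 g.
- opener_eye (a point): Centre of the hole in the opener's eye plate: 70 mm from the origin along x, at half the plate's thickness (4 mm).
- stand: Opener stand: dark base plate 90 x 90 x 10 mm, a square wooden post 16 x 16 mm, top 216 mm above the counter, and one yellow peg. Fixed, but it stands elsewhere each time. Origin: middle of the base's underside. Its x points away from the peg's side: the peg leans towards -x.
- peg_root (a point): Where the peg leaves the post's front face, 200 mm above the counter. The yellow peg, 8 mm in diameter and 60 mm long, rises from here at 60 degrees to the level, leaning to the stand's -x (the robot's side); its tip is 30 mm out and 52 mm higher. An eye passed over the tip slides down it and the opener hangs against the post.
- mill: Dark wooden pepper mill standing among the cans on the board, 52 mm across, 110 mm high; origin at the centre of its foot. Leave it standing.
- plate: White plate, 200 mm across, at the left; leave it.
- mug: Blue mug, 80 mm across, 90 mm high, at the far side; leave it.
- oil: Amber oil bottle, 60 mm across, 190 mm high, right of the board; leave it.
- tub: Yellow open tub, 100 x 140 x 60 mm, at the far side; leave it.
- bowl: White bowl, 130 mm across, at the far left; leave it.
- knife: Kitchen knife, 280 mm long, lying at the right edge; leave it.
- can1: Food can with red label, 50 mm in diameter, 90 mm long, about 150 g, lying on its side at the start on the green chopping board with pale dots (fixed, top 12 mm above the counter); it rolls easily. May be absent (None). Origin: the middle of the can. y points along its axis to the end with the white plastic cap.
- can1_cap (a point): Centre of the white-capped end of can1, 45 mm from the middle.
- can2: Food can with yellow label, 50 mm in diameter, 90 mm long, about 150 g, lying on its side at the start on the green chopping board with pale dots (fixed, top 12 mm above the counter); it rolls easily. May be absent (None). Origin: the middle of the can. y points along its axis to the end with the white plastic cap.
- can2_cap (a point): Centre of the white-capped end of can2, 45 mm from the middle.
- can3: Food can with green label, 50 mm in diameter, 90 mm long, about 150 g, lying on its side at the start on the green chopping board with pale dots (fixed, top 12 mm above the counter); it rolls easily. May be absent (None). Origin: the middle of the can. y points along its axis to the end with the white plastic cap.
- can3_cap (a point): Centre of the white-capped end of can3, 45 mm from the middle.
- can4: Food can with blue label, 50 mm in diameter, 90 mm long, about 150 g, lying on its side at the start on the green chopping board with pale dots (fixed, top 12 mm above the counter); it rolls easily. May be absent (None). Origin: the middle of the can. y points along its axis to the end with the white plastic cap.
- can4_cap (a point): Centre of the white-capped end of can4, 45 mm from the middle.
- can5: Food can with orange label, 50 mm in diameter, 90 mm long, about 150 g, lying on its side at the start on the green chopping board with pale dots (fixed, top 12 mm above the counter); it rolls easily. May be absent (None). Origin: the middle of the can. y points along its axis to the end with the white plastic cap.
- can5_cap (a point): Centre of the white-capped end of can5, 45 mm from the middle.
Mind the look-alikes: they are no part of the job. Several things look just like the opener: the one meant starts farthest to the robot's right.

How it is judged:
By the outcome, as a careful person would: the job done as asked, in the order asked, and still so for the second after the job is handed in, with the robot touching nothing.
Of can1, can2, can3, can4, can5 only 3 to 5 are there at a start; the rules pass over those that are not, and their reading is None.
At some moment in a run one of opener may be knocked a few centimetres aside while the robot is not near it.
It also fails if it takes over 210 s, if anything falls off the work surface, if the arm or the gripper's body presses on something with over 40 N, if the wrist force passes 120 N, or if a joint passes its speed limit or range.

## Working session

There is one attempt and no reset: what is moved stays moved. The work goes in short steps, Python scripts to look and compute and a shell command to move; the robot and the scene stay as the last step left them, time stands still between calls to the robot, and variables do not carry over. Pictures are saved under pics/ and viewed, at most 14 in all, crops included, and the job is handed in when it is done.

```bash
mkdir -p pics; python3 - <<'E'
from rig import r,eyes
import cv2,pickle
s=r.sense();print(s)
for n in("scene","side","wrist"):
    f=eyes.grab_frame(n);cv2.imwrite(f"pics/{n}0.png",cv2.resize(f["img"],None,fx=1.5625,fy=1.5625,interpolation=cv2.INTER_CUBIC));pickle.dump(f,open(f"{n}0.pkl","wb"))
    print(n,{k:v for k,v in f.items() if k!="img"})
E
```

```text
{'clock': 0.0, 'qpos': array([ 1.22459113e+00,  3.53635547e-01,  1.63418019e+00,  1.22917101e-05,
        1.15518733e+00, -2.39992370e-03]), 'qvel': array([ 0.00084927,  0.00055052, -0.00066864, -0.00044805, -0.00066396,
        0.00196524]), 'joint_efforts': array([ 1.01416259e-03, -6.05268645e+01, -3.42064297e+01, -7.04723746e-07,
        9.69446555e-03,  1.01163221e-05]), 'eef_pos': array([210.5055533 , 587.97914702, 247.54982872]), 'tcp_rot': array([-3.14018227e+00, -1.46231643e-05,  2.79778240e+00]), 'contact_force': array([ 0.02463721, -0.18475836, -0.46091818]), 'wrist_torque': array([ 0.03742183, -0.00875173,  0.00981826]), 'grasp_force': 0.0, 'opening': 0.9995778110305074}
scene {'fx': 453.9019580827143, 'fy': 453.9019580827143, 'cx': 258.11191590250615, 'cy': 187.9682457634851, 'R': array([[ 0.6743009 ,  0.73844017,  0.00494012],
       [ 0.61336174, -0.5563361 , -0.5606046 ],
       [-0.41122459,  0.38104627, -0.82806888]]), 't': array([-320.66151889, -225.39682937, 2324.60161116])}
side {'fx': 457.3032273225114, 'fy': 457.3032273225114, 'cx': 252.0289989044435, 'cy': 193.873806583773, 'R': array([[ 0.98715995, -0.15972854,  0.00142455],
       [-0.09300876, -0.58202074, -0.80783737],
       [ 0.1298638 ,  0.79733221, -0.58940372]]), 't': array([-523.8229618 ,  140.88001069, 1557.24368542])}
wrist {'fx': 289.5719009301335, 'fy': 289.5719009301335, 'cx': 253.7092910201351, 'cy': 195.1453352457771, 'hand_eye': array([[ 9.39160894e-05, -9.64846833e-01, -2.62812824e-01,
         6.63154919e+01],
       [ 9.99999922e-01,  1.91529863e-04, -3.45800858e-04,
        -1.20785221e+00],
       [ 3.83981367e-04, -2.62812771e-01,  9.64846775e-01,
        -1.26509410e+02],
       [ 0.00000000e+00,  0.00000000e+00,  0.00000000e+00,
         1.00000000e+00]])}
```

View pics/scene0.png

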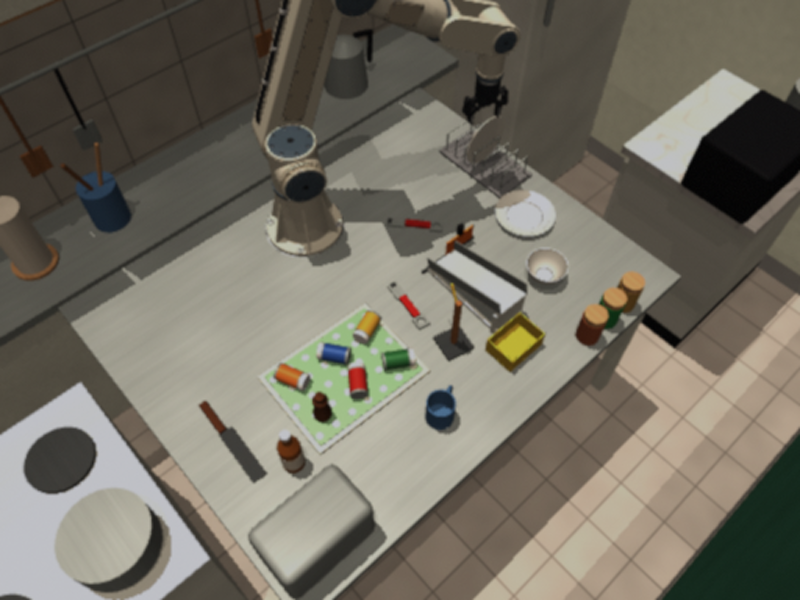

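View pics/side0.png

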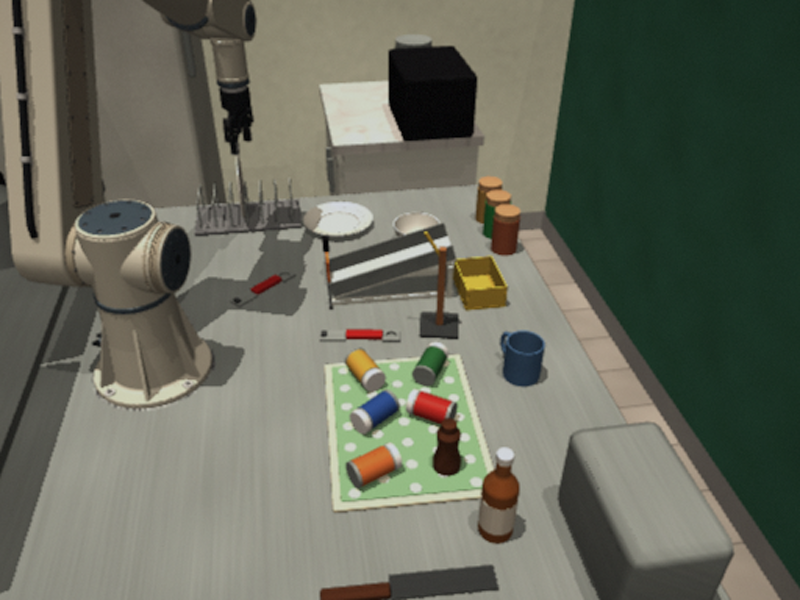

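```bash
cat > h.py <<'E'
import numpy as np,cv2,pickle
from scipy.spatial.transform import Rotation as Ro
from rig import r,eyes
def cam(n,save=None):
    s=r.sense();f=eyes.grab_frame(n)
    if n=="wrist":
        Rt=Ro.from_euler("xyz",s["tcp_rot"]).as_matrix();H=f["hand_eye"]
        f["Rc"]=Rt@H[:3,:3];f["o"]=Rt@H[:3,3]+s["eef_pos"]
    else: f["Rc"]=f["R"].T;f["o"]=-f["R"].T@f["t"]
    if save: cv2.imwrite(f"pics/{save}.png",cv2.resize(f["img"],None,fx=1.5625,fy=1.5625,interpolation=cv2.INTER_CUBIC))
    return f
def ray(f,p):
    p=np.asarray(p,float);d=f["Rc"]@np.array([(p[0]-f["cx"])/f["fx"],(p[1]-f["cy"])/f["fy"],1]);return f["o"],d/np.linalg.norm(d)
def plane(f,p,z):
    o,d=ray(f,p);return o+d*(z-o[2])/d[2]
def proj(f,X):
    c=f["Rc"].T@(np.asarray(X,float)-f["o"]);return np.array([f["cx"]+f["fx"]*c[0]/c[2],f["cy"]+f["fy"]*c[1]/c[2]])
def tri(fs,ps):
    A=np.zeros((3,3));b=np.zeros(3)
    for f,p in zip(fs,ps):
        o,d=ray(f,p);M=np.eye(3)-np.outer(d,d);A+=M;b+=M@o
    return np.linalg.solve(A,b)
def hsv(f,lo,hi,amin=15):
    m=cv2.inRange(cv2.cvtColor(f["img"],cv2.COLOR_BGR2HSV),np.array(lo),np.array(hi))
    n,l,st,c=cv2.connectedComponentsWithStats(m)
    return l,[(i,st[i,4],c[i].round(1)) for i in range(1,n) if st[i,4]>=amin]
def plan(pos,rot):
    "rotation of tool first (in tool axes, deg), then shift in new tool axes (m)"
    s=r.sense();R0=Ro.from_euler("xyz",s["tcp_rot"]);R1=Ro.from_euler("xyz",rot)
    rv=(R0.inv()*R1).as_rotvec(degrees=True);d=R1.inv().apply(np.asarray(pos)-s["eef_pos"])/1000
    print("at",s["eef_pos"].round(1),"rot",s["tcp_rot"].round(3),"t",round(s["clock"],1),"turn",rv.round(1),"shift(m)",d.round(4),"|F|",np.linalg.norm(s["contact_force"]).round(1),"open",round(s["opening"],2),"grip",round(s["grasp_force"],1))
E
python3 - <<'E'
from h import *
fs=[]
for n in("scene","side"):
    f=pickle.load(open(n+"0.pkl","rb"));f["Rc"]=f["R"].T;f["o"]=-f["R"].T@f["t"];fs.append(f)
# rough points (view pixels/1.5625)
g=lambda n,s,z: None
k=1/1.5625
for name,a,b in [("gatetab",(461,232),(326,243)),("opener",(410,303),(362,335)),("peg tip",(455,288),(427,235)),("posttop",(458,300),(440,250)),("mill top",(320,397),(448,424)),("red",(358,380),(432,406)),("yel",(367,327),(365,368)),("green",(397,359),(430,363)),("blue",(335,353),(376,411)),("orange",(292,376),(372,466)),("oil",(287,437),(505,455)),("opener2",(416,225),(266,286))]:
    X=tri(fs,[np.array(a)*k,np.array(b)*k]);print(name,X.round(0),(proj(fs[0],X)-np.array(a)*k).round(1))
for nm,p in [("bd",(262,376)),("bd",(367,307)),("bd",(428,370)),("bd",(320,447)),("chLo",(430,268)),("chute near R",(492,325))]: print(nm,plane(fs[0],np.array(p)*k,12).round(0))
E
```

```text
gatetab [409. 301.  94.] [-0.1 -0.7]
opener [460.  42.   3.] [0.1 0.8]
peg tip [614.  59. 241.] [-0.  -0.4]
posttop [638.  50. 210.] [0.1 0.8]
mill top [ 567. -379.  116.] [ 0.  -0.4]
red [ 566. -252.   40.] [-0.   0.1]
yel [ 451. -120.   40.] [-0.  -0.2]
green [ 588. -127.   41.] [-0.  -0.2]
blue [ 455. -244.   37.] [0.  0.2]
orange [ 429. -378.   33.] [-0.   0.1]
oil [ 624. -519.  180.] [ 0.1 -0.6]
opener2 [248. 264.   8.] [-0. -0.]
bd [ 362. -436.   12.]
bd [385. -65.  12.]
bd [663. -76.  12.]
bd [ 637. -447.   12.]
chLo [407. 176.  12.]
chute near R [681. 167.  12.]
```

```bash
python3 -c "
from h import *
plan([480,140,470],[np.pi,0,np.pi])"
```

```text
at [210.5 588.1 247.7] rot [-3.141  0.     2.798] t 0.1 turn [ -0.1  -0.  -19.7] shift(m) [-0.2695 -0.4481 -0.2223] |F| 1.8 open 1.0 grip 0.0
```

```bash
python3 -m inch '[[0,0,-0.05,0,0,-6.5,-1],[0,0,-0.05,0,0,-6.6,-1],[0,0,-0.05,0,0,-6.6,-1],[-0.027,-0.035,-0.015,0,0,0,-1],[-0.027,-0.041,-0.015,0,0,0,-1],[-0.027,-0.041,-0.015,0,0,0,-1],[-0.027,-0.041,-0.015,0,0,0,-1],[-0.027,-0.041,-0.015,0,0,0,-1]]' && python3 -m inch '[[-0.027,-0.041,0,0,0,0,-1],[-0.027,-0.041,0,0,0,0,-1],[-0.027,-0.041,0,0,0,0,-1],[-0.027,-0.041,0,0,0,0,-1],[-0.027,-0.041,0,0,0,0,-1],[0,-0.041,0,0,0,0,-1],[0,0,0,0,0,0,-1],[0,0,0,0,0,0,-1]]'
python3 - <<'E'
from h import *
f=cam("wrist","w1");pickle.dump(f,open("w1.pkl","wb"))
plan([480,140,470],[np.pi,0,np.pi])
E
```

```text
clock: 0.95
eef_pos: [343.4, 391.9, 472.2]
tcp_rot: [-3.141, -0.0, -3.141]
contact_force: [0.5, 0.5, -0.5]
opening: 1.003
grasp_force: 0.0
clock: 1.75
eef_pos: [477.9, 147.0, 471.6]
tcp_rot: [3.141, -0.0, 3.139]
contact_force: [0.1, 0.7, -0.8]
opening: 1.002
grasp_force: 0.0
at [477.8 147.9 471.6] rot [ 3.141 -0.     3.141] t 1.8 turn [ 0. -0. -0.] shift(m) [-0.0022 -0.0079  0.0016] |F| 1.7 open 1.0 grip 0.0
```

View pics/w1.png

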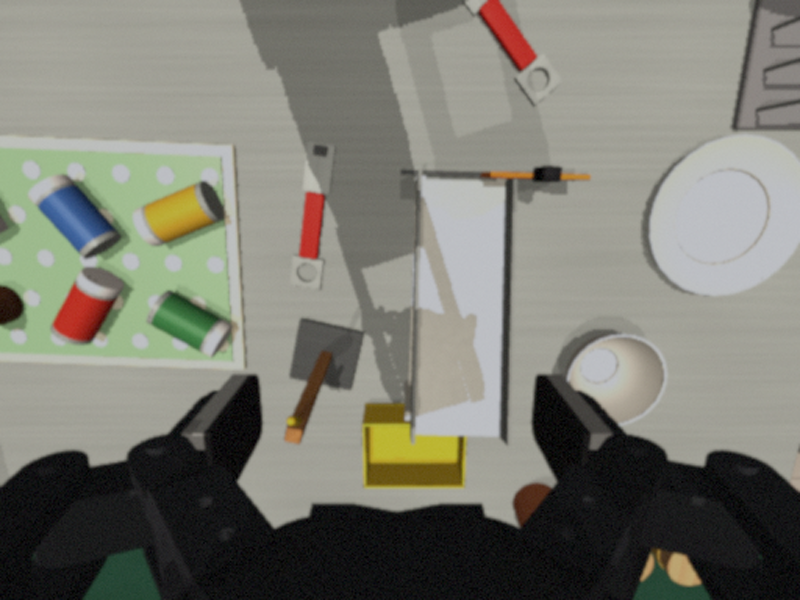

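```bash
python3 - <<'E'
from h import *
f=pickle.load(open("w1.pkl","rb"));im=f["img"]
cv2.imwrite("pics/c1.png",cv2.resize(im[80:300,170:390],None,fx=2.7,fy=2.7,interpolation=cv2.INTER_CUBIC))
l,c=hsv(f,(5,150,80),(22,255,255));print("orange",c)
l,c=hsv(f,(0,170,80),(4,255,255),60);print("red",c)
l,c=hsv(f,(0,0,0),(180,120,60),20);print("dark",c[:12])
E
```

```text
orange [(2, np.int32(94), array([325.6, 111.9])), (3, np.int32(47), array([366.2, 112.8])), (4, np.int32(68), array([108.4, 126. ])), (5, np.int32(266), array([117.4, 145.2])), (16, np.int32(152), array([201.4, 242.4])), (32, np.int32(96), array([188.9, 275.4])), (45, np.int32(26), array([258.5, 301. ])), (50, np.int32(17), array([279.9, 299.8])), (54, np.int32(16), array([240.8, 302.3])), (85, np.int32(145), array([341.7, 316.3])), (90, np.int32(25), array([421.3, 355.3]))]
red [(1, np.int32(640), array([324.3,  21.2])), (2, np.int32(428), array([199.3, 143.9])), (3, np.int32(723), array([ 51.4, 201.7]))]
dark [(6, np.int32(124), array([350.3, 111.1])), (7, np.int32(368), array([323.9, 197.4])), (8, np.int32(100), array([135.8, 128.5])), (13, np.int32(58), array([ 66.9, 156.5])), (24, np.int32(100), array([212.4, 239.1])), (25, np.int32(37647), array([255.1, 335.5]))]
```

View pics/c1.png

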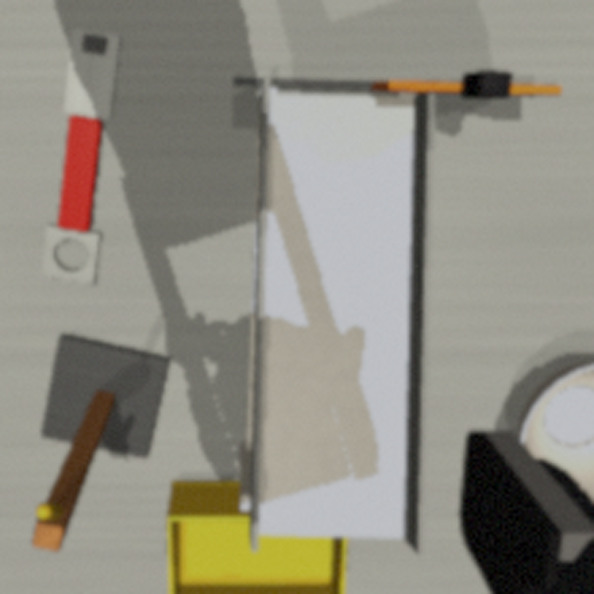

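```bash
python3 - <<'E'
from h import *
f=pickle.load(open("w1.pkl","rb"))
P=lambda p,z:plane(f,np.array(p)/2.7+[170,80],z).round(1)
for n,p,z in [("floorL lo",(414,105),26),("floorL hi",(407,538),110),("wallR top lo",(266,90),63.5),("wallR top hi",(256,540),149),("wallL top lo",(428,95),63.5),("wallL top hi",(418,548),149),("gate L end",(560,90),75),("gate mid",(385,87),75),("tab top",(488,84),115),("tab",(488,86),98),("eye",(71,254),4),("eye end",(71,283),8),("handle a",(85,117),14),("handle b",(74,230),14),("head end",(98,35),8),("base1",(65,335),10),("base2",(168,358),10),("base3",(150,457),10),("base4",(43,437),10),("tip",(45,512),252),("post top",(49,532),216)]: print(n,P(p,z))
E
```

```text
floorL lo [416.1 278.9  26. ]
floorL hi [709.6 272.4 110. ]
wallR top lo [406.  172.2  63.5]
wallR top hi [687.  164.7 149. ]
wallL top lo [409.4 279.1  63.5]
wallL top hi [693.1 269.9 149. ]
gate L end [406.5 361.   75. ]
gate mid [404.4 248.2  75. ]
tab top [403.4 301.4 115. ]
tab [404.3 307.   98. ]
eye [527.   25.9   4. ]
eye end [549.1  25.5   8. ]
handle a [424.1  43.6  14. ]
handle b [506.7  31.2  14. ]
head end [367.4  54.6   8. ]
base1 [590.5  18.9  10. ]
base2 [609.8  99.5  10. ]
base3 [695.4  82.9  10. ]
base4 [677.4  -3.9  10. ]
tip [608.   56.2 252. ]
post top [640.7  48.3 216. ]
```

```bash
python3 -c "
from h import *
plan([404.5,303,97],[np.pi,0,np.pi-.021])"
```

```text
at [477.8 147.9 471.6] rot [ 3.141 -0.     3.141] t 1.8 turn [ 0.  -0.   1.2] shift(m) [0.0765 0.1536 0.3746] |F| 1.7 open 1.0 grip 0.0
```

```bash
python3 -m inch '[[0.0255,0.03,0.02,0,0,1.2,-1],[0.0255,0.03,0.03,0,0,0,-1],[0.0255,0.03,0.03,0,0,0,-1],[0,0.03,0.035,0,0,0,-1],[0,0.0336,0.035,0,0,0,-1],[0,0,0.04,0,0,0,-1],[0,0,0.04,0,0,0,-1],[0,0,0.04,0,0,0,-1]]' && python3 -m inch '[[0,0,0.03,0,0,0,-1],[0,0,0.03,0,0,0,-1],[0,0,0.025,0,0,0,-1],[0,0,0.0196,0,0,0,-1],[0,0,0,0,0,0,-1],[0,0,0,0,0,0,-1]]'
python3 - <<'E'
from h import *
f=cam("wrist","w2")
plan([404.5,303,97],[np.pi,0,np.pi-.021])
E
```

```text
clock: 2.6
eef_pos: [402.8, 304.1, 200.2]
tcp_rot: [3.141, 0.0, 3.124]
contact_force: [0.5, -0.4, -0.4]
opening: 1.001
grasp_force: 0.0
clock: 3.2
eef_pos: [403.5, 303.3, 97.3]
tcp_rot: [-3.141, -0.0, 3.122]
contact_force: [0.1, 0.2, 0.4]
opening: 1.003
grasp_force: 0.0
at [404.  303.4  97.9] rot [3.141e+00 1.000e-03 3.122e+00] t 3.2 turn [0.  0.  0.1] shift(m) [-0.0005 -0.0004  0.0009] |F| 0.5 open 1.0 grip 0.0
```

View pics/w2.png

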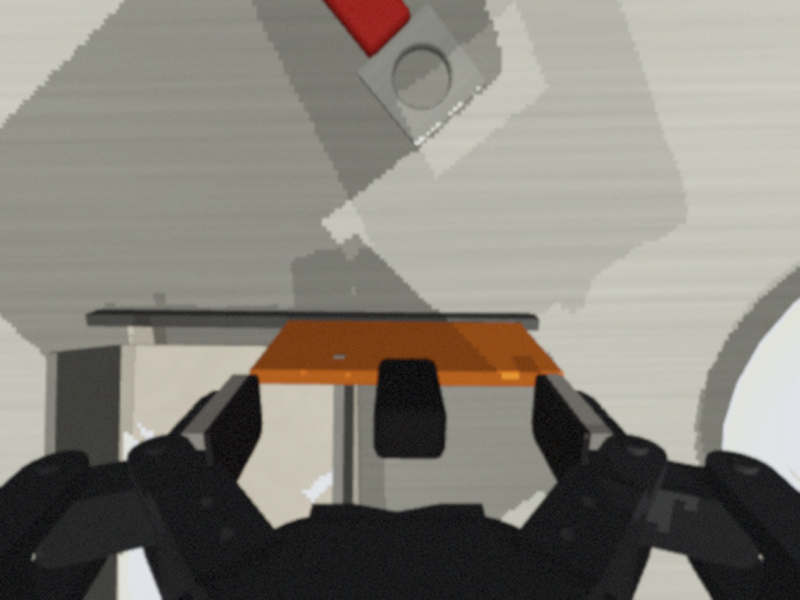

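The tab sits centred between the open fingers (view px 408,410), and the gate plate spans 250–560. I'll pinch it and slide it shut.

```bash
python3 -m inch '[[0,0,0,0,0,0,1],[0,0,0,0,0,0,1],[0,0,0,0,0,0,1],[0,0,0,0,0,0,1],[0,0,0,0,0,0,1]]' 30 && python3 -m inch '[[0,-0.015,0,0,0,0,1],[0,-0.02,0,0,0,0,1],[0,-0.02,0,0,0,0,1],[0,-0.015,0,0,0,0,1],[0,-0.004,0,0,0,0,1],[0,0,0,0,0,0,1]]' && python3 -m inch '[[0,-0.003,0,0,0,0,1],[0,-0.003,0,0,0,0,1],[0,0,0,0,0,0,1]]'
```

```text
clock: 3.75
eef_pos: [404.3, 302.5, 97.6]
tcp_rot: [3.141, 0.001, 3.12]
contact_force: [-0.7, 0.5, 3.9]
opening: 0.23
grasp_force: 33.2
clock: 4.35
eef_pos: [402.1, 227.6, 97.5]
tcp_rot: [3.142, -0.001, 3.119]
contact_force: [-3.5, -1.2, 8.7]
opening: 0.226
grasp_force: 33.8
clock: 4.65
eef_pos: [402.3, 226.7, 97.7]
tcp_rot: [3.133, 0.0, 3.117]
contact_force: [-10.9, 35.4, -2.5]
opening: 0.233
grasp_force: 33.2
```

```bash
python3 -m inch '[[0,0.005,0,0,0,0,-1],[0,0,0,0,0,0,-1],[0,0,0,0,0,0,-1],[0,0,-0.03,0,0,0,-1],[0,0,-0.04,0,0,0,-1],[0,0,-0.04,0,0,0,-1]]'; python3 -c "
from h import *
plan([465,37,210],[np.pi,0,2.974])"
```

```text
clock: 5.25
eef_pos: [401.9, 226.4, 208.0]
tcp_rot: [-3.14, -0.001, 3.12]
contact_force: [0.8, 0.8, 0.3]
opening: 0.995
grasp_force: 0.0
at [401.9 226.4 208. ] rot [-3.14e+00 -1.00e-03  3.12e+00] t 5.2 turn [-0.1 -0.1  8.4] shift(m) [-0.0938 -0.1763 -0.002 ] |F| 1.1 open 1.0 grip 0.0
```

```bash
python3 -m inch '[[0,0,0,0,0,8.4,-1],[-0.02,-0.04,0,0,0,0,-1],[-0.022,-0.044,0,0,0,0,-1],[-0.022,-0.044,0,0,0,0,-1],[-0.02,-0.035,0,0,0,0,-1],[-0.01,-0.0133,0,0,0,0,-1],[0,0,0,0,0,0,-1],[0,0,0,0,0,0,-1]]'
python3 - <<'E'
from h import *
f=cam("wrist","w3");pickle.dump(f,open("w3.pkl","wb"))
l,c=hsv(f,(0,150,60),(6,255,255),100)
for i,a,p in c:
    (cx,cy),wh,an=cv2.minAreaRect(np.argwhere(l==i)[:,::-1].astype(np.float32))
    b=cv2.boxPoints(((cx,cy),wh,an));print(a,p,[plane(f,q,14).round(1)[:2] for q in b],plane(f,(cx,cy),14).round(1))
# steel eye hole: hough on gray
g=cv2.medianBlur(cv2.cvtColor(f["img"],cv2.COLOR_BGR2GRAY),3)
H=cv2.HoughCircles(g,cv2.HOUGH_GRADIENT,1,30,param1=80,param2=14,minRadius=6,maxRadius=16)
if H is not None:
    for h in H[0][:8]: print(h,plane(f,h[:2],6).round(1))
plan([465,37,210],[np.pi,0,2.974])
E
```

```text
clock: 6.05
eef_pos: [465.3, 37.5, 206.9]
tcp_rot: [-3.142, -0.001, 2.972]
contact_force: [-0.5, 0.1, 0.4]
opening: 1.0
grasp_force: 0.0
1419 [253.6 175.3] [array([422.1,  32.8]), array([425.6,  53.1]), array([505.7,  40.2]), array([502. ,  18.4])] [462.5  36.3  14. ]
177 [  6. 300.] [array([ 569.4, -320.5]), array([ 551.5, -294.7]), array([ 566.6, -286.9]), array([ 584.9, -312.8])] [ 568.  -303.6   14. ]
[ 83.5 148.5   9.1] [ 401.6 -146.9    6. ]
[108.5 240.5   8.2] [ 514.1 -152.6    6. ]
[174.5 315.5  14.3] [632.  -98.5   6. ]
[253.5 226.5  10.3] [525.9  25.5   6. ]
[ 36.5 155.5   9.4] [ 400.2 -201.8    6. ]
[ 66.5 243.5  10.9] [ 509.2 -204.6    6. ]
[ 18.5 283.5  13.1] [ 552.  -283.7    6. ]
[436.5 102.5  12.1] [418.4 244.    6. ]
at [465.1  38.  206.9] rot [-3.142e+00 -1.000e-03  2.974e+00] t 6.1 turn [-0. -0. -0.] shift(m) [-0.     -0.001  -0.0031] |F| 0.6 open 1.0 grip 0.0
```

View pics/w3.png

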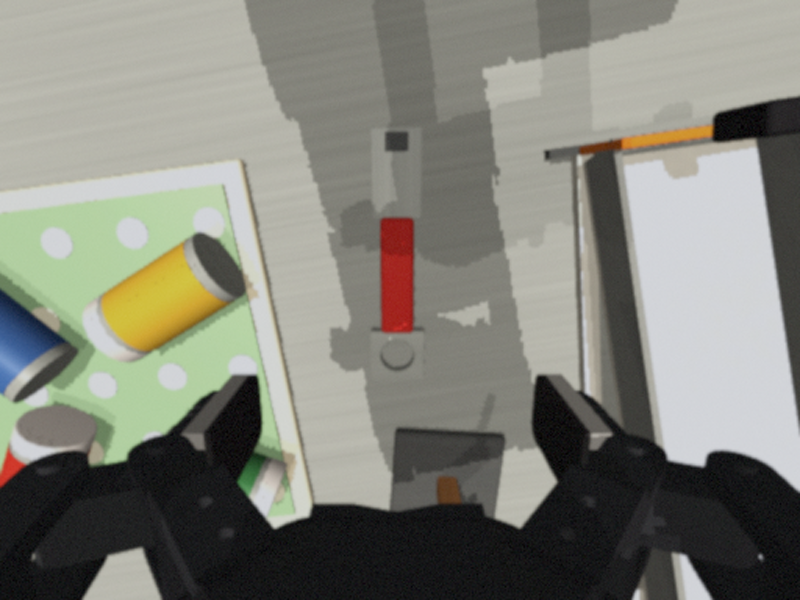

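```bash
python3 -m inch '[[0.004,-0.001,0.03,0,0,0,-1],[0,0,0.045,0,0,0,-1],[0,0,0.045,0,0,0,-1],[0,0,0.04,0,0,0,-1],[0,0,0.02,0,0,0,-1],[0,0,0.0055,0,0,0,-1],[0,0,0,0,0,0,-1],[0,0,0,0,0,0,-1]]' && python3 -m inch '[[0,0,0,0,0,0,1],[0,0,0,0,0,0,1],[0,0,0,0,0,0,1],[0,0,0,0,0,0,1],[0,0,0,0,0,0,1]]' 60 && python3 -m inch '[[0,0,-0.02,0,0,0,1],[0,0,-0.045,0,0,0,1],[0,0,-0.05,0,0,0,1],[0,0,-0.05,0,0,0,1],[0,0,-0.05,0,0,0,1],[0,0,-0.05,0,0,0,1],[0,0,-0.03,0,0,0,1],[0,0,0,0,0,0,1]]'
python3 - <<'E'
from h import *
f=cam("wrist","w4");pickle.dump(f,open("w4.pkl","wb"))
plan([400,100,320],[np.pi,0,2.974])
E
```

```text
clock: 6.9
eef_pos: [462.2, 38.0, 22.6]
tcp_rot: [3.141, 0.001, 2.975]
contact_force: [0.5, -0.1, -0.1]
opening: 0.998
grasp_force: 0.0
clock: 7.4
eef_pos: [461.9, 37.5, 22.2]
tcp_rot: [3.142, 0.001, 2.974]
contact_force: [-2.2, -0.8, 9.9]
opening: 0.257
grasp_force: 58.7
clock: 8.2
eef_pos: [463.6, 37.6, 321.2]
tcp_rot: [3.14, 0.008, 2.974]
contact_force: [-0.7, -1.3, -2.3]
opening: 0.26
grasp_force: 59.8
at [462.4  37.5 318.4] rot [3.141 0.004 2.974] t 8.2 turn [0.1 0.2 0. ] shift(m) [ 0.0719  0.0512 -0.0016] |F| 1.7 open 0.26 grip 59.8
```

View pics/w4.png

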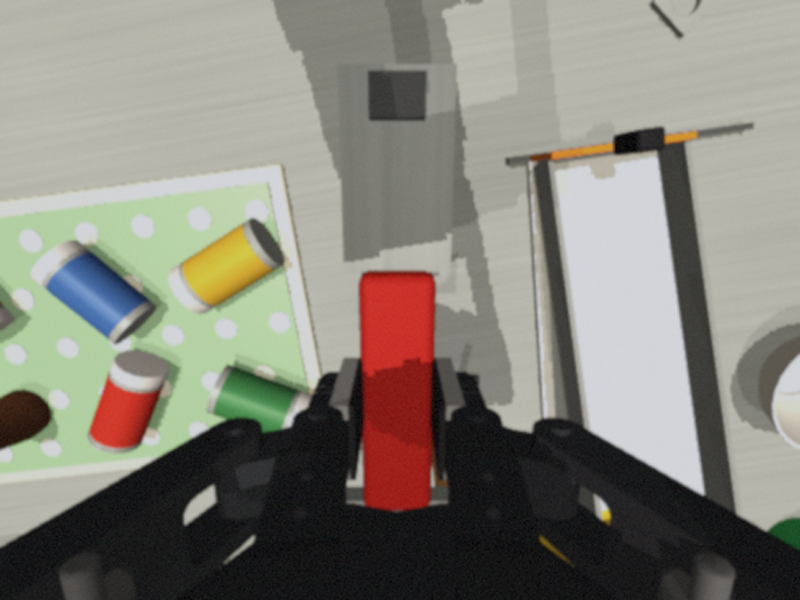

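```bash
cat > hang.py <<'E'
from h import *
import sys
yaw=-0.2217;C=np.array([643.5,49,0]);S=Ro.from_euler("z",yaw)
root=C+S.apply([-8,0,200]);u=S.apply([-.5,0,.866])
def tgt(dip,s,eye=(-65,-0.5,18)):
    c,n=np.cos(np.radians(dip)),np.sin(np.radians(dip))
    R=S*Ro.from_matrix(np.array([[-c,0,n],[0,1,0],[-n,0,-c]]))
    return root+s*u-R.apply(eye),R.as_euler("xyz")
if __name__=="__main__":
    for a in sys.argv[1:]:
        d,s=map(float,a.split(","));p,e=tgt(d,s);print(a,p.round(1));plan(p,e)
E
python3 hang.py 30,85 30,25 45,25
```

```text
30,85 [530.7  74.9 256.7]
at [462.4  37.5 318.4] rot [3.141 0.004 2.974] t 8.2 turn [  0.9 -29.8   3. ] shift(m) [-0.0197  0.0515  0.0827] |F| 1.7 open 0.26 grip 59.8
30,25 [559.9  68.4 204.7]
at [462.4  37.5 318.4] rot [3.141 0.004 2.974] t 8.2 turn [  0.9 -29.8   3. ] shift(m) [-0.0197  0.0515  0.1427] |F| 1.7 open 0.26 grip 59.8
45,25 [566.4  66.9 188.4]
at [462.4  37.5 318.4] rot [3.141 0.004 2.974] t 8.2 turn [  1.3 -44.8   2.9] shift(m) [0.0248 0.0515 0.1591] |F| 1.7 open 0.26 grip 59.8
```

```bash
python3 -m inch '[[0,0,0,0.22,-7.45,0.75,1],[0,0,0,0.22,-7.45,0.75,1],[0,0,0,0.22,-7.45,0.75,1],[0,0,0,0.22,-7.45,0.75,1],[-0.01,0.025,0,0,0,0,1],[-0.0097,0.0265,0,0,0,0,1],[0,0,0,0,0,0,1],[0,0,0,0,0,0,1]]' && python3 hang.py 30,85 && python3 - <<'E'
from h import *
from hang import *
st=r.sense();R=Ro.from_euler("xyz",st["tcp_rot"]);eye=R.apply([-65,-.5,18])+st["eef_pos"]
print("eye",eye.round(1),"along/perp",((eye-root)@u).round(1))
ims=[]
for n in("scene","side"):
    f=cam(n);pickle.dump(f,open(n+"1.pkl","wb"))
    pt=proj(f,root+50*u);x,y=int(pt[0])-45,int(pt[1])-50
    c=cv2.resize(f["img"][y:y+90,x:x+90],None,fx=4.4,fy=4.4,interpolation=cv2.INTER_CUBIC)
    for X in (root,root+60*u,eye): q=((proj(f,X)-[x,y]+.5)*4.4);print(n,(x,y),q.round(0));
    ims.append(c)
cv2.imwrite("pics/h1.png",np.hstack(ims))
E
```

```text
clock: 9.05
eef_pos: [488.5, 84.1, 324.2]
tcp_rot: [-3.138, 0.517, 2.923]
contact_force: [0.0, -0.1, -1.2]
opening: 0.258
grasp_force: 59.8
30,85 [530.7  74.9 256.7]
at [488.5  84.1 324.2] rot [-3.138  0.517  2.923] t 9.1 turn [-0.1 -0.4  0.2] shift(m) [-0.0036  0.0003  0.08  ] |F| 1.2 open 0.26 grip 59.8
eye [552.3  69.4 340.7] along/perp 164.6
scene (245, 133) [212. 269.]
scene (245, 133) [199. 216.]
scene (245, 133) [173. 118.]
side (228, 100) [231. 274.]
side (228, 100) [195. 215.]
side (228, 100) [123. 109.]
```

View pics/h1.png

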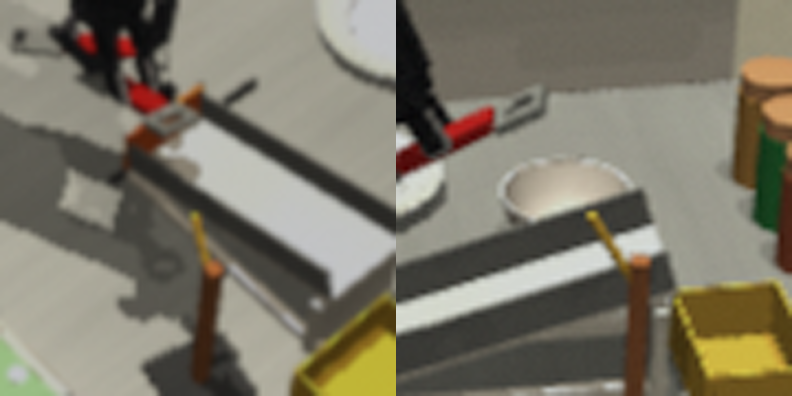

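```bash
python3 - <<'E'
from h import *
from hang import *
fs=[pickle.load(open(n+"1.pkl","rb")) for n in("scene","side")];tp=[];mp=[]
for f in fs:
    p0,p1=proj(f,root+3*u),proj(f,root+60*u);w=p0-p1
    hs=cv2.cvtColor(f["img"],cv2.COLOR_BGR2HSV);m=cv2.inRange(hs,np.array((18,140,60)),np.array((35,255,255)))
    mm=np.zeros_like(m);cv2.line(mm,tuple(int(v) for v in p0),tuple(int(v) for v in p1),255,7);P=np.argwhere((m&mm)>0)[:,::-1].astype(float)
    t=(P-p1)@w/(w@w);n=np.array([-w[1],w[0]])/np.linalg.norm(w);d=(P-p1)@n
    print(len(P),"t range",t.min().round(2),t.max().round(2),"perp offs px",d.mean().round(2),"slope",np.polyfit(t,d,1).round(2))
    k=d.mean();mp.append((p0+p1)/2+n*k)
X=tri(fs,mp);print("mid",X.round(1),"pred",(root+31.5*u).round(1))
E
```

```text
18 t range -0.06 0.88 perp offs px 0.87 slope [0.42 0.71]
31 t range -0.05 1.06 perp offs px -0.28 slope [ 0.03 -0.29]
mid [620.   49.2 231. ] pred [620.3  54.2 227.3]
```

```bash
sed -i 's/643.5,49,0/643.3,47,0/' hang.py; python3 -m inch '[[-0.0035,-0.002,0.02,0,0,0,1],[0,0,0.03,0,0,0,1],[0,0,0.03,0,0,0,1],[0,0,0.01,0,0,0,1],[0,0,0,0,0,0,1],[0,0,0,0,0,0,1]]' && python3 hang.py 30,85 30,25
```

```text
clock: 9.75
eef_pos: [535.5, 71.1, 250.5]
tcp_rot: [-3.14, 0.52, 2.92]
contact_force: [-0.1, 0.0, -1.2]
opening: 0.259
grasp_force: 59.7
30,85 [530.5  72.9 256.7]
at [535.5  71.1 250.5] rot [-3.14  0.52  2.92] t 9.8 turn [-0.1 -0.2  0. ] shift(m) [ 0.0015  0.0006 -0.008 ] |F| 1.2 open 0.26 grip 59.7
30,25 [559.7  66.4 204.7]
at [535.5  71.1 250.5] rot [-3.14  0.52  2.92] t 9.8 turn [-0.1 -0.2  0. ] shift(m) [0.0015 0.0006 0.052 ] |F| 1.2 open 0.26 grip 59.7
```

```bash
python3 -m inch '[[0.001,0.0005,0.01,0,0,0,1],[0,0,0.01,0,0,0,1],[0,0,0,0,0,0,1]]' && python3 -m inch '[[0,0,0.012,0,0,0,1],[0,0,0.012,0,0,0,1],[0,0,0.008,0,0,0,1],[0,0,0,0,0,0,1]]' && python3 hang.py 30,25 45,25 
python3 - <<'E'
from h import *
from hang import *
ims=[]
for n in("scene","side"):
    f=cam(n)
    pt=proj(f,root+30*u);x,y=int(pt[0])-35,int(pt[1])-35
    ims.append(cv2.resize(f["img"][y:y+70,x:x+70],None,fx=5.6,fy=5.6,interpolation=cv2.INTER_CUBIC))
cv2.imwrite("pics/h2.png",np.hstack(ims))
E
```

```text
clock: 10.05
eef_pos: [544.6, 69.9, 231.2]
tcp_rot: [-3.139, 0.519, 2.921]
contact_force: [-0.3, 0.2, -1.2]
opening: 0.258
grasp_force: 59.7
clock: 10.45
eef_pos: [560.0, 66.1, 202.7]
tcp_rot: [-3.139, 0.518, 2.921]
contact_force: [-0.8, 0.3, -1.2]
opening: 0.26
grasp_force: 59.7
30,25 [559.7  66.4 204.7]
at [560.   66.1 202.7] rot [-3.139  0.518  2.921] t 10.4 turn [-0.1 -0.3  0.1] shift(m) [-0.0007  0.0002 -0.0019] |F| 1.5 open 0.26 grip 59.7
45,25 [566.2  64.9 188.4]
at [560.   66.1 202.7] rot [-3.139  0.518  2.921] t 10.4 turn [ -0.1 -15.3   0.1] shift(m) [0.0057 0.0002 0.0145] |F| 1.5 open 0.26 grip 59.7
```

View pics/h2.png

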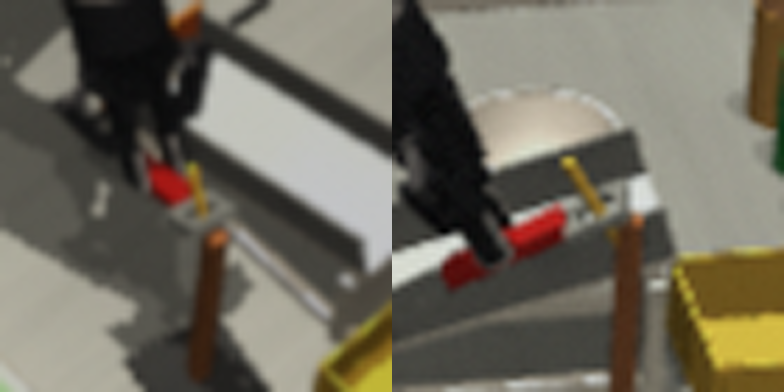

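```bash
python3 -m inch '[[0.003,0,0.007,0,-7.6,0,1],[0.003,0,0.007,0,-7.6,0,1],[0,0,0,0,0,0,1],[0,0,0,0,0,0,1]]' && python3 hang.py 45,25 && python3 -m inch '[[0,0,0,0,0,0,-1],[0,0,0,0,0,0,-1],[0,0,0,0,0,0,-1],[0,0,0,0,0,0,-1],[0,0,-0.02,0,0,0,-1],[0,0,-0.04,0,0,0,-1],[0,0,-0.04,0,0,0,-1]]'
python3 - <<'E'
from h import *
from hang import *
ims=[]
for n in("scene","side"):
    f=cam(n)
    pt=proj(f,root-60*u);x,y=int(pt[0])-35,int(pt[1])-45
    ims.append(cv2.resize(f["img"][y:y+70,x:x+70],None,fx=5.6,fy=5.6,interpolation=cv2.INTER_CUBIC))
cv2.imwrite("pics/h3.png",np.hstack(ims))
plan([440,0,400],[np.pi,0,np.pi])
E
```

```text
clock: 10.95
eef_pos: [562.0, 57.9, 199.8]
tcp_rot: [-3.112, 0.632, 2.919]
contact_force: [-4.2, 6.9, -2.3]
opening: 0.259
grasp_force: 60.1
45,25 [566.2  64.9 188.4]
at [562.   57.9 199.8] rot [-3.112  0.632  2.919] t 10.9 turn [-1.7 -8.8  0.1] shift(m) [0.0063 0.0078 0.0099] |F| 8.4 open 0.26 grip 60.1
clock: 11.65
eef_pos: [504.4, 72.6, 280.8]
tcp_rot: [-3.11, 0.629, 2.917]
contact_force: [1.2, 0.2, 0.5]
opening: 1.001
grasp_force: 0.0
at [505.4  73.7 284.9] rot [-3.115  0.637  2.915] t 11.8 turn [ -5.6  36.1 -13. ] shift(m) [ 0.0654 -0.0737 -0.1151] |F| 1.3 open 1.0 grip 0.0
```

View pics/h3.png

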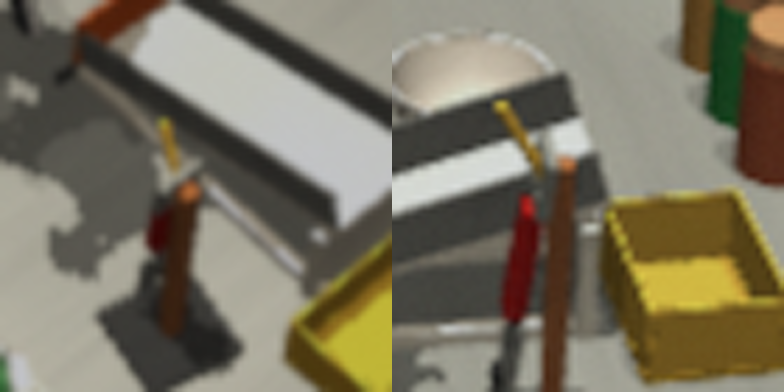

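```bash
python3 -m inch '[[0,0,-0.04,-1.1,7.2,-2.6,-1],[0,0,-0.04,-1.1,7.2,-2.6,-1],[0,0,0,-1.1,7.2,-2.6,-1],[0,0,0,-1.1,7.2,-2.6,-1],[0,0,0,-1.1,7.2,-2.6,-1],[0.01,-0.045,0,0,0,0,-1],[0.01,-0.045,0,0,0,0,-1],[0.01,-0.045,0,0,0,0,-1]]' && python3 -m inch '[[0.01,-0.045,0,0,0,0,-1],[0,-0.045,0,0,0,0,-1],[0,-0.04,0,0,0,0,-1],[0,0,0,0,0,0,-1]]'
cat >> h.py <<'E'
Rch=Ro.from_euler("zy",[-0.023,-np.radians(16)]).as_matrix() if False else (Ro.from_euler("z",-0.023)*Ro.from_euler("y",-np.radians(16))).as_matrix()
O=np.array([415,226,25.])
E
python3 - <<'E'
from h import *
f=cam("wrist","w5");pickle.dump(f,open("w5.pkl","wb"))
print(r.sense()["qpos"].round(2))
plan([440,-200,430],[np.pi,0,np.pi])
E
```

```text
clock: 12.55
eef_pos: [440.1, -58.6, 330.6]
tcp_rot: [-3.115, 0.062, 3.104]
contact_force: [0.4, -0.8, 0.6]
opening: 0.997
grasp_force: 0.0
clock: 12.95
eef_pos: [424.9, -190.8, 333.8]
tcp_rot: [-3.114, 0.063, 3.098]
contact_force: [0.3, -0.3, 0.3]
opening: 0.997
grasp_force: 0.0
[-0.42 -0.02  1.89 -0.    1.2  -1.95]
at [ 424.9 -188.7  333.6] rot [-3.115  0.063  3.099] t 13.0 turn [-1.6  3.6 -2.5] shift(m) [-0.0151 -0.0113 -0.0964] |F| 1.3 open 1.0 grip 0.0
```

View pics/w5.png

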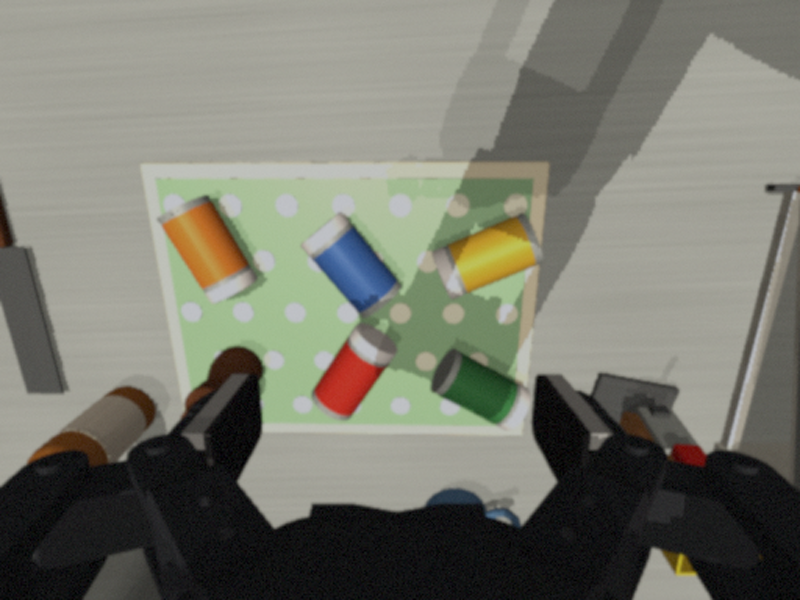

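```bash
cat > cans.py <<'E'
from h import *
HS={"red":((0,170,50),(4,255,255)),"yellow":((18,170,60),(30,255,255)),"green":((55,140,20),(80,255,255)),"blue":((100,120,40),(125,255,255)),"orange":((6,180,60),(17,255,255))}
caps={"red":(375,345),"yellow":(450,272),"green":(518,408),"blue":(327,237),"orange":(235,283)}
def locate(f,c,capdir,near,zc=37):
    l,cs=hsv(f,*HS[c],100)
    cs=[x for x in cs if np.linalg.norm(plane(f,x[2],zc)[:2]-near)<70]
    i=max(cs,key=lambda x:x[1])[0];m=(l==i).astype(np.uint8)
    k=max(cv2.findContours(m,cv2.RETR_EXTERNAL,cv2.CHAIN_APPROX_NONE)[0],key=cv2.contourArea)[:,0].astype(np.float32)
    # project silhouette to axis-height plane
    W=np.array([plane(f,p,zc)[:2] for p in k],np.float32);(cx,cy),(w,h),an=cv2.minAreaRect(W)
    a=np.radians(an if w>h else an+90);d=np.array([np.cos(a),np.sin(a)])
    if d@np.asarray(capdir)<0:d=-d
    return np.array([cx,cy]),d,max(w,h),min(w,h)
E
python3 - <<'E'
from cans import *
f=pickle.load(open("w5.pkl","rb"))
near={"red":(566,-252),"yellow":(451,-120),"green":(588,-127),"blue":(455,-244),"orange":(429,-378)}
hs=cv2.cvtColor(f["img"],cv2.COLOR_BGR2HSV)
for c in HS:
    P=plane(f,np.array(caps[c])/1.5625,37)[:2]
    ctr,d,L,w=locate(f,c,(P-near[c]),near[c]);print(c,ctr.round(1),"capdir deg",np.degrees(np.arctan2(d[1],d[0])).round(1),"L,w",round(L,1),round(w,1))
    for t in range(-60,61,3):
        q=proj(f,[*(ctr+d*t),55]).round().astype(int);print("%d:%s"%(t,"/".join(map(str,hs[q[1],q[0]]))),end=" ") if abs(t)>20 else None
    print()
E
```

```text
red [ 575.5 -259.8] capdir deg 144.5 L,w 72.9 46.1
-60:28/21/171 -57:34/11/190 -54:37/12/193 -51:38/15/193 -48:40/16/191 -45:49/50/189 -42:50/58/188 -39:49/61/188 -36:49/52/185 -33:39/28/171 -30:25/17/165 -27:4/108/181 -24:2/186/188 -21:3/208/188 21:3/203/188 24:3/205/188 27:2/202/189 30:3/198/189 33:2/203/188 36:3/192/190 39:3/134/179 42:12/38/168 45:0/0/182 48:105/8/195 51:110/8/198 54:107/9/196 57:120/5/170 60:13/18/127 
yellow [ 431.7 -116.9] capdir deg -73.1 L,w 68.2 22.8
-60:34/16/112 -57:30/18/114 -54:26/16/113 -51:23/20/115 -48:21/34/126 -45:21/55/172 -42:21/56/173 -39:21/50/153 -36:34/18/111 -33:22/47/119 -30:20/168/146 -27:21/200/153 -24:22/200/154 -21:24/191/174 21:23/197/190 24:23/193/184 27:23/198/174 30:21/203/151 33:20/203/142 36:18/83/120 39:25/26/116 42:17/24/146 45:16/25/151 48:16/28/154 51:13/27/151 54:24/38/169 57:23/42/178 60:26/39/176 Traceback (most recent call last):
  File "<stdin>", line 7, in <module>
  File "cans.py", line 7, in locate
    i=max(cs,key=lambda x:x[1])[0];m=(l==i).astype(np.uint8)
      ~~~^^^^^^^^^^^^^^^^^^^^^^
ValueError: max() iterable argument is empty
```

```bash
sed -i 's/^HS=.*/HS={"red":((0,130,40),(5,255,255)),"yellow":((17,120,40),(32,255,255)),"green":((50,140,15),(85,255,255)),"blue":((98,90,25),(128,255,255)),"orange":((6,130,50),(16,255,255))}/' cans.py
python3 - <<'E'
from cans import *
f=pickle.load(open("w5.pkl","rb"))
near={"red":(566,-252),"yellow":(451,-120),"green":(588,-127),"blue":(455,-244),"orange":(429,-378)}
hs=cv2.cvtColor(f["img"],cv2.COLOR_BGR2HSV)
for c,q in {"green":(475,385),"yellow":(490,255),"blue":(355,265)}.items():
    q=(np.array(q)/1.5625).astype(int);print(c,hs[q[1],q[0]],hs[q[1]+5,q[0]],hs[q[1]-5,q[0]])
for c in HS:
    try:
        P=plane(f,np.array(caps[c])/1.5625,37)[:2]
        ctr,d,L,w=locate(f,c,(P-near[c]),near[c]);print(c,ctr.round(1),"mid",(ctr+4*d).round(1),"capdir deg",np.degrees(np.arctan2(d[1],d[0])).round(1),"L,w",round(L,1),round(w,1))
    except Exception as e: print(c,e)
E
```

```text
green [ 61 129  79] [ 61 123  87] [ 63 138  76]
yellow [ 30 143 192] [ 28 170 190] [ 26 177 190]
blue [108 144 161] [108 126 172] [109 152 149]
red [ 575.6 -259.8] mid [ 572.3 -257.5] capdir deg 145.0 L,w 75.2 47.1
yellow [ 445.7 -111.8] mid [ 447.2 -115.5] capdir deg -67.9 L,w 69.2 51.1
green max() iterable argument is empty
blue [ 457.6 -240.2] mid [ 454.4 -242.6] capdir deg -143.6 L,w 69.2 49.3
orange [ 421.  -369.1] mid [ 424.7 -367.6] capdir deg 23.4 L,w 67.6 26.4
```

```bash
sed -i 's/"green":((50,140,15)/"green":((50,100,15)/;s/"orange":((6,130,50)/"orange":((5,110,50)/' cans.py
cat >> cans.py <<'E'
def goto(pos,rot,label=""):
    "shift first in present tool axes, then turn; z-turn kept inside joint 6 range"
    s=r.sense();R0=Ro.from_euler("xyz",s["tcp_rot"]);R1=Ro.from_euler("xyz",rot)
    d=R0.inv().apply(np.asarray(pos)-s["eef_pos"])/1000;rv=(R0.inv()*R1).as_rotvec(degrees=True)
    q=s["qpos"];q1=np.arctan2(pos[1],pos[0])
    q6=[q1+np.pi/2-rot[2]+2*np.pi*k for k in(-1,0,1)];q6=[round(x,2) for x in q6 if abs(x)<3]
    print(label,"at",s["eef_pos"].round(1),s["tcp_rot"].round(3),"t",round(s["clock"],1),"| to",np.round(pos,1),"shift",d.round(4),"turn",rv.round(1),"| q6",q[5].round(2),"->",q6,"dq1 deg",np.degrees(q1-q[0]).round(1),"open",round(s["opening"],2),"grip",round(s["grasp_force"],1))
def place(zl=33,xl=250,tx=0):
    "TCP pose; tool x=chute y, tool y=chute x, tool z=-chute z"
    R=Ro.from_matrix(np.column_stack([Rch[:,1],Rch[:,0],-Rch[:,2]]))
    return O+Rch@np.array([xl,tx,zl-2]),R.as_euler("xyz")
E
python3 - <<'E'
from cans import *
f=pickle.load(open("w5.pkl","rb"))
near={"red":(566,-252),"yellow":(451,-120),"green":(588,-127),"blue":(455,-244),"orange":(429,-378)}
for c in("green","orange"):
    P=plane(f,np.array(caps[c])/1.5625,37)[:2]
    ctr,d,L,w=locate(f,c,(P-near[c]),near[c]);print(c,ctr.round(1),"mid",(ctr+4*d).round(1),"capdir deg",np.degrees(np.arctan2(d[1],d[0])).round(1),"L,w",round(L,1),round(w,1))
    goto([*(ctr+4*d),38],[np.pi,0,np.arctan2(d[1],d[0])])
p,e=place();print(p.round(1),e.round(3))
E
```

```text
green [ 589.4 -119.7] mid [ 591.6 -116.3] capdir deg 57.4 L,w 74.6 50.8
 at [ 424.9 -188.7  333.6] [-3.115  0.063  3.099] t 13.0 | to [ 591.6 -116.3   38. ] shift [-0.1446  0.0874  0.3031] turn [  2.9   3.7 120. ] | q6 -1.95 -> [np.float64(0.37)] dq1 deg 13.0 open 1.0 grip 0.0
orange [ 421.1 -369.1] mid [ 424.8 -367.5] capdir deg 23.4 L,w 68.8 26.4
 at [ 424.9 -188.7  333.6] [-3.115  0.063  3.099] t 13.0 | to [ 424.8 -367.5   38. ] shift [ 0.011  -0.1709  0.3001] turn [  4.4   3.1 154. ] | q6 -1.95 -> [np.float64(0.45)] dq1 deg -16.8 open 1.0 grip 0.0
[646.7 220.7 123.7] [2.862 0.    1.548]
```

```bash
python3 -m inch '[[-0.036,0.022,0.02,0,0,0,-0.8],[-0.036,0.022,0.02,0,0,0,-0.8],[-0.036,0.022,0.02,0,0,0,-0.8],[-0.0366,0.0214,0.02,0,0,0,-0.8],[0,0,0,0.2,0.25,8,-0.8],[0,0,0,0.2,0.25,8,-0.8],[0,0,0,0.2,0.25,8,-0.8],[0,0,0,0.2,0.25,8,-0.8]]' && python3 -m inch '[[0,0,0,0.2,0.25,8,-0.8],[0,0,0,0.2,0.25,8,-0.8],[0,0,0,0.2,0.25,8,-0.8],[0,0,0,0.2,0.25,8,-0.8],[0,0,0,0.2,0.25,8,-0.8],[0,0,0,0.2,0.25,8,-0.8],[0,0,0,0.2,0.25,8,-0.8],[0,0,0,0.2,0.25,8,-0.8]]' && python3 -m inch '[[0,0,0,0.2,0.25,8,-0.8],[0,0,0,0.2,0.25,8,-0.8],[0,0,0,0.2,0.25,8,-0.8],[0,0,0,0,0,0,-0.8],[0,0,0,0,0,0,-0.8]]'
python3 - <<'E'
from cans import *
f=cam("wrist","w6");pickle.dump(f,open("w6.pkl","wb"))
goto([591.6,-116.3,38],[np.pi,0,np.radians(57.4)])
ctr,d,L,w=locate(f,"green",(.54,.84),(590,-118));print(ctr.round(1),"mid",(ctr+4*d).round(1),"capdir deg",np.degrees(np.arctan2(d[1],d[0])).round(1),"L,w",round(L,1),round(w,1))
goto([*(ctr+4*d),38],[np.pi,0,np.arctan2(d[1],d[0])])
E
```

```text
clock: 13.8
eef_pos: [577.8, -105.2, 260.5]
tcp_rot: [-3.135, 0.054, 2.539]
contact_force: [0.3, 0.1, -0.7]
opening: 0.898
grasp_force: 0.0
clock: 14.6
eef_pos: [577.8, -105.4, 260.7]
tcp_rot: [3.136, 0.015, 1.421]
contact_force: [0.7, 0.6, -0.3]
opening: 0.897
grasp_force: 0.0
clock: 15.1
eef_pos: [577.9, -105.9, 260.9]
tcp_rot: [-3.141, 0.001, 1.012]
contact_force: [0.5, -0.2, 0.9]
opening: 0.901
grasp_force: 0.0
 at [ 577.9 -106.   261. ] [-3.141e+00  1.000e-03  1.012e+00] t 15.2 | to [ 591.6 -116.3   38. ] shift [-0.0012  0.0173  0.223 ] turn [-0.   0.1  0.6] | q6 0.38 -> [np.float64(0.37)] dq1 deg -0.6 open 0.9 grip 0.0
[ 583.1 -129.2] mid [ 585.2 -125.8] capdir deg 58.0 L,w 68.8 47.3
 at [ 577.9 -106.   261. ] [-3.141e+00  1.000e-03  1.012e+00] t 15.2 | to [ 585.2 -125.8   38. ] shift [-0.0127  0.0169  0.223 ] turn [-0.   0.1 -0. ] | q6 0.38 -> [np.float64(0.35)] dq1 deg -1.6 open 0.9 grip 0.0
```

View pics/w6.png

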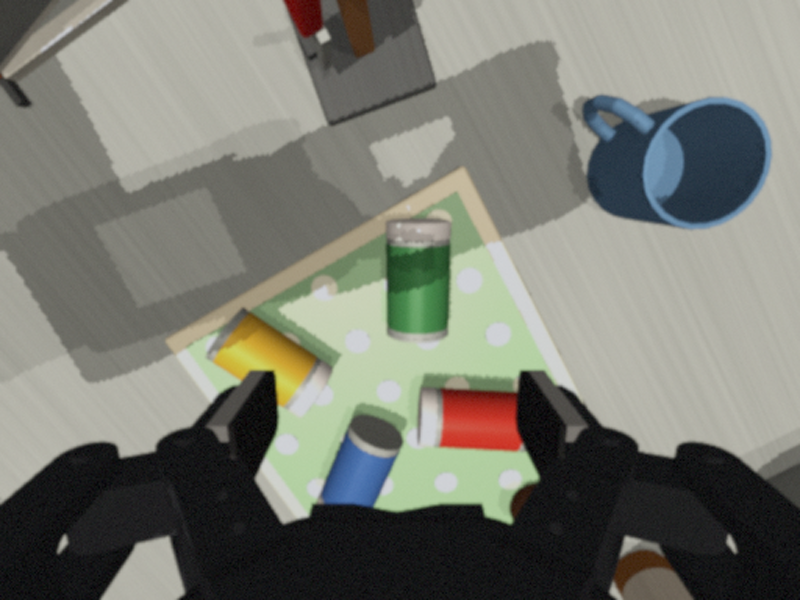

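```bash
python3 - <<'E'
from cans import *
f=pickle.load(open("w6.pkl","rb"))
P=lambda p,z:plane(f,np.array(p)/1.5625,z)[:2]
a,b,c,d=[P(p,61) for p in((419,222),(418,341),(419,246),(418,333))]
u=(a-b)/np.linalg.norm(a-b)
print("len",np.linalg.norm(a-b),"label",np.linalg.norm(c-d),"mid",(a+b)/2,"labelmid",(c+d)/2)
M=(a+b)/2;print("off",((a+b)/2-(c+d)/2)@u)
goto([*M,38],[np.pi,0,np.radians(57.8)])
E
```

```text
len 89.79551324931431 label 66.23996877786895 mid [ 587.81685247 -121.09959493] labelmid [ 585.05265864 -125.65622124]
off 5.3292944558945825
 at [ 577.9 -106.   261. ] [-3.141e+00  1.000e-03  1.012e+00] t 15.2 | to [ 587.8 -121.1   38. ] shift [-0.0073  0.0166  0.223 ] turn [-0.   0.1  0.2] | q6 0.38 -> [np.float64(0.36)] dq1 deg -1.1 open 0.9 grip 0.0
```

```bash
python3 - <<'E'
s=open("cans.py").read()
s=s.replace("    return np.array([cx,cy]),d,max(w,h),min(w,h)","""    n=np.array([-d[1],d[0]]);W2=np.array([plane(f,p,60)[:2] for p in k]);t=W2@d
    ctr=n*(np.array([cx,cy])@n)+d*((t.max()+t.min())/2+5)
    return ctr,d,np.ptp(t),min(w,h)""");open("cans.py","w").write(s)
E
python3 -m inch '[[-0.0073,0.0166,0.03,0,0,0,-1],[0,0,0.045,0,0,0,-1],[0,0,0.045,0,0,0,-1],[0,0,0.045,0,0,0,-1],[0,0,0.035,0,0,0,-1],[0,0,0.023,0,0,0,-1],[0,0,0,0,0,0,-1]]' && python3 -m inch '[[0,0,0,0,0,0,1],[0,0,0,0,0,0,1],[0,0,0,0,0,0,1],[0,0,0,0,0,0,1]]' 40 && python3 -m inch '[[0,0,-0.02,0,0,0,1],[0,0,-0.045,0,0,0,1],[0,0,-0.05,0,0,0,1],[0,0,-0.05,0,0,0,1],[0,0,-0.05,0,0,0,1],[0,0,-0.05,0,0,0,1],[0,0,-0.025,0,0,0,1]]'
python3 - <<'E'
from cans import *
p,e=place();n=Rch[:,2];goto(p+n*120,e,"above");goto(p,e,"place")
E
```

```text
clock: 15.85
eef_pos: [585.4, -121.0, 35.0]
tcp_rot: [-3.135, 0.003, 1.01]
contact_force: [0.2, -0.2, -0.3]
opening: 1.002
grasp_force: 0.0
clock: 16.25
eef_pos: [589.1, -122.0, 40.3]
tcp_rot: [3.139, -0.0, 1.008]
contact_force: [-0.2, 0.9, 7.8]
opening: 0.571
grasp_force: 41.0
clock: 16.95
eef_pos: [589.2, -121.9, 334.4]
tcp_rot: [3.135, -0.002, 1.007]
contact_force: [0.8, -0.6, -1.6]
opening: 0.567
grasp_force: 42.8
above at [ 589.2 -121.9  334.4] [ 3.135e+00 -2.000e-03  1.007e+00] t 16.9 | to [613.6 221.4 239.1] shift [ 0.3032 -0.1633  0.0948] turn [-15.2   4.3 -30.7] | q6 0.36 -> [np.float64(0.37)] dq1 deg 31.7 open 0.57 grip 42.8
place at [ 589.2 -121.9  334.4] [ 3.135e+00 -2.000e-03  1.007e+00] t 16.9 | to [646.7 220.7 123.7] shift [ 0.32   -0.1357  0.2104] turn [-15.2   4.3 -30.7] | q6 0.36 -> [np.float64(0.35)] dq1 deg 30.7 open 0.57 grip 42.8
```

```bash
python3 -m inch '[[0.038,-0.0204,0,0,0,0,1],[0.038,-0.0204,0,0,0,0,1],[0.038,-0.0204,0,0,0,0,1],[0.038,-0.0204,0,0,0,0,1],[0.038,-0.0204,0,0,0,0,1],[0.038,-0.0204,0,0,0,0,1],[0.038,-0.0204,0,0,0,0,1],[0.037,-0.0204,0,0,0,0,1]]' && python3 -m inch '[[0,0,0,-3.8,1.1,-7.7,1],[0,0,0.03,-3.8,1.1,-7.7,1],[0,0,0.03,-3.8,1.1,-7.7,1],[0,0,0.03,-3.8,1,-7.6,1],[0,0,0,0,0,0,1]]'
python3 - <<'E'
from cans import *
p,e=place();goto(p,e,"place")
E
```

```text
clock: 17.75
eef_pos: [611.7, 223.4, 329.0]
tcp_rot: [3.141, 0.0, 1.008]
contact_force: [0.3, 0.4, -2.2]
opening: 0.569
grasp_force: 42.7
clock: 18.25
eef_pos: [620.2, 218.9, 235.0]
tcp_rot: [2.877, 0.002, 1.546]
contact_force: [-0.6, -0.5, -2.7]
opening: 0.57
grasp_force: 42.7
place at [620.2 218.9 235. ] [2.877e+00 2.000e-03 1.546e+00] t 18.2 | to [646.7 220.7 123.7] shift [ 0.0027 -0.0036  0.1144] turn [-0.9  0.1 -0.1] | q6 0.5 -> [np.float64(0.35)] dq1 deg -3.5 open 0.57 grip 42.7
```

```bash
python3 -m inch '[[0.0027,-0.0036,0.03,-0.9,0,0,1],[0,0,0.04,0,0,0,1],[0,0,0.03,0,0,0,1],[0,0,0.0144,0,0,0,1],[0,0,0,0,0,0,1],[0,0,0,0,0,0,1]]' && python3 -m inch '[[0,0,0,0,0,0,-0.4],[0,0,0,0,0,0,-0.4],[0,0,-0.01,0,0,0,-0.4],[0,0,-0.03,0,0,0,-0.4],[0,0,-0.045,0,0,0,-0.4],[0,0,-0.05,0,0,0,-1],[0,0,-0.05,0,0,0,-1],[0,0,-0.04,0,0,0,-1]]'
python3 - <<'E'
from cans import *
f=cam("wrist","w7");pickle.dump(f,open("w7.pkl","wb"))
goto([450,-115,320],[np.pi,0,np.radians(-68)],"yellow");goto([573,-257,320],[np.pi,0,np.radians(145)],"red")
E
```

```text
clock: 18.85
eef_pos: [653.4, 222.4, 130.0]
tcp_rot: [2.854, -0.003, 1.542]
contact_force: [-1.0, 1.5, -1.4]
opening: 0.569
grasp_force: 42.7
clock: 19.65
eef_pos: [588.4, 223.8, 348.9]
tcp_rot: [2.852, -0.004, 1.544]
contact_force: [-0.7, 0.2, -0.1]
opening: 0.995
grasp_force: 0.0
yellow at [589.4 224.7 355.8] [ 2.845 -0.007  1.544] t 19.7 | to [ 450 -115  320] shift [-0.3436 -0.1344 -0.0063] turn [  4.3 -23.3 154.9] | q6 0.51 -> [np.float64(2.51)] dq1 deg -38.7 open 1.0 grip 0.0
red at [589.4 224.7 355.8] [ 2.845 -0.007  1.544] t 19.7 | to [ 573 -257  320] shift [-0.4823 -0.0129  0.0298] turn [ 15.8   8.  -56.2] | q6 0.51 -> [np.float64(-1.38)] dq1 deg -48.5 open 1.0 grip 0.0
```

View pics/w7.png

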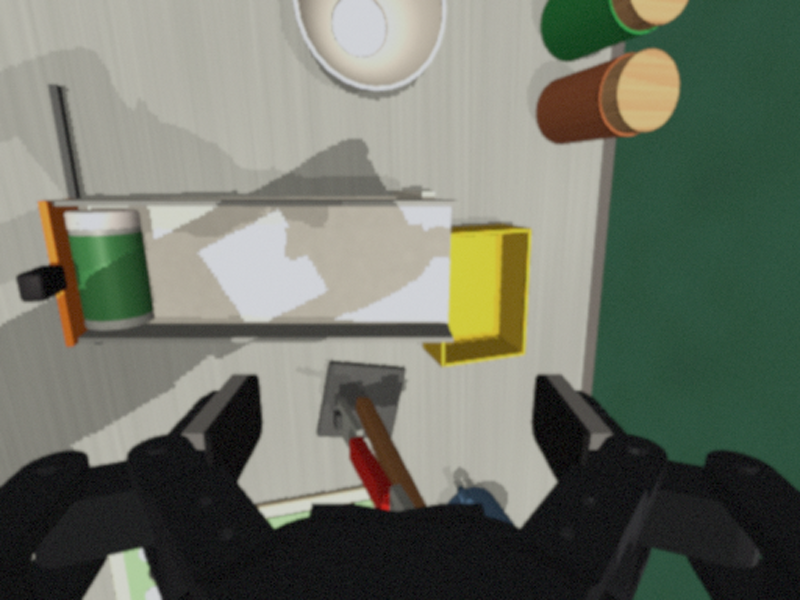

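```bash
python3 -m inch '[[-0.048,0,0,0,0,0,-1],[-0.048,0,0,0,0,0,-1],[-0.048,0,0,0,0,0,-1],[-0.048,0,0,0,0,0,-1],[-0.048,0,0,0,0,0,-1],[-0.048,0,0,0,0,0,-1],[-0.048,0,0,0,0,0,-1],[-0.048,0,0,0,0,0,-1]]' && python3 -m inch '[[-0.048,-0.006,0.015,0,0,0,-1],[-0.048,-0.006,0.015,0,0,0,-1],[0,0,0,2.26,1.14,-8,-1],[0,0,0,2.26,1.14,-8,-1],[0,0,0,2.26,1.14,-8,-1],[0,0,0,2.26,1.14,-8,-1],[0,0,0,2.26,1.14,-8,-1],[0,0,0,2.26,1.14,-8,-1]]' && python3 -m inch '[[0,0,0.03,2.26,1.14,-8,-1],[0,0,0.03,0,0,0,-1],[0,0,0,0,0,0,-1],[0,0,0,0,0,0,-1]]'
cat >> cans.py <<'E'
def look(c,deg,near):
    a=np.radians(deg);f=cam("wrist")
    ctr,d,L,w=locate(f,c,(np.cos(a),np.sin(a)),near);an=np.arctan2(d[1],d[0])
    print(c,ctr.round(1),np.degrees(an).round(1),"L,w",L.round(1),round(w,1));goto([*ctr,38],[np.pi,0,an],"grasp")
E
python3 -c "
from cans import *
look('red',145,(573,-257))"
```

```text
clock: 20.5
eef_pos: [578.1, -162.1, 344.9]
tcp_rot: [2.853, -0.001, 1.544]
contact_force: [0.9, -0.3, -0.9]
opening: 1.002
grasp_force: 0.0
clock: 21.3
eef_pos: [573.0, -255.0, 312.8]
tcp_rot: [3.113, 0.013, 2.393]
contact_force: [0.6, -0.8, 0.3]
opening: 0.999
grasp_force: 0.0
clock: 21.7
eef_pos: [573.5, -254.6, 252.5]
tcp_rot: [-3.131, -0.006, 2.527]
contact_force: [0.4, 0.2, 0.6]
opening: 0.997
grasp_force: 0.0
red [ 562.5 -250.9] 144.8 L,w 65.8 47.6
grasp at [ 574.1 -254.9  253.4] [-3.131 -0.004  2.527] t 21.8 | to [ 562.5 -250.9   38. ] shift [ 0.0109 -0.0012  0.2155] turn [-0.6 -0.2 -0.1] | q6 -1.37 -> [np.float64(-1.38)] dq1 deg -0.2 open 1.0 grip 0.0
```

```bash
python3 -m inch '[[0.011,-0.001,0.03,-0.6,0,0,-1],[0,0,0.045,0,0,0,-1],[0,0,0.045,0,0,0,-1],[0,0,0.045,0,0,0,-1],[0,0,0.03,0,0,0,-1],[0,0,0.02,0,0,0,-1],[0,0,0,0,0,0,-1],[0,0,0,0,0,0,-1]]' && python3 -m inch '[[0,0,0,0,0,0,1],[0,0,0,0,0,0,1],[0,0,0,0,0,0,1],[0,0,0,0,0,0,1]]' 40 && python3 -m inch '[[0,0,-0.02,0,0,0,1],[0,0,-0.045,0,0,0,1],[0,0,-0.05,0,0,0,1],[0,0,-0.05,0,0,0,1],[0,0,-0.05,0,0,0,1],[0,0,-0.05,0,0,0,1],[0,0,-0.04,0,0,0,1],[0,0,0,0,0,0,1]]'
python3 - <<'E'
from cans import *
p,e=place();goto(p+Rch[:,2]*110,e,"above")
E
```

```text
clock: 22.55
eef_pos: [564.0, -249.4, 38.4]
tcp_rot: [3.141, -0.004, 2.527]
contact_force: [0.4, -0.7, 0.3]
opening: 1.003
grasp_force: 0.0
clock: 22.95
eef_pos: [563.7, -249.2, 38.4]
tcp_rot: [3.141, -0.004, 2.527]
contact_force: [-1.1, 1.0, 9.1]
opening: 0.569
grasp_force: 40.0
clock: 23.75
eef_pos: [566.5, -250.7, 349.2]
tcp_rot: [3.14, 0.005, 2.527]
contact_force: [0.6, 0.4, -1.0]
opening: 0.567
grasp_force: 42.4
above at [ 566.5 -250.7  349.2] [3.14  0.005 2.527] t 23.8 | to [616.4 221.4 229.4] shift [0.2319 0.4143 0.1194] turn [-14.4  -7.6  55.8] | q6 -1.38 -> [np.float64(0.37)] dq1 deg 43.8 open 0.57 grip 42.4
```

```bash
python3 -m inch '[[0.0232,0.0414,0,0,0,0,1],[0.0232,0.0414,0,0,0,0,1],[0.0232,0.0414,0,0,0,0,1],[0.0232,0.0414,0,0,0,0,1],[0.0232,0.0414,0,0,0,0,1],[0.0232,0.0414,0,0,0,0,1],[0.0232,0.0414,0,0,0,0,1],[0.0232,0.0414,0,0,0,0,1]]' && python3 -m inch '[[0.0232,0.0414,0,0,0,0,1],[0.0232,0.0414,0,0,0,0,1],[0,0,0,-2.06,-1.09,8,1],[0,0,0,-2.06,-1.09,8,1],[0,0,0,-2.06,-1.09,8,1],[0,0,0.03,-2.06,-1.09,8,1],[0,0,0.03,-2.06,-1.09,8,1],[0,0,0.03,-2.06,-1.09,8,1]]' && python3 -m inch '[[0,0,0.03,-2.06,-1.09,8,1],[0,0,0,0,0,0,1],[0,0,0,0,0,0,1]]'
python3 - <<'E'
from cans import *
p,e=place();goto(p,e,"place")
E
```

```text
clock: 24.55
eef_pos: [602.8, 129.8, 342.1]
tcp_rot: [-3.141, -0.006, 2.527]
contact_force: [-0.2, -0.9, -0.9]
opening: 0.572
grasp_force: 42.4
clock: 25.35
eef_pos: [626.2, 224.9, 252.8]
tcp_rot: [2.908, 0.011, 1.678]
contact_force: [0.9, -0.7, -2.1]
opening: 0.571
grasp_force: 42.5
clock: 25.65
eef_pos: [633.2, 225.6, 224.7]
tcp_rot: [2.875, -0.003, 1.549]
contact_force: [0.5, 0.4, -0.4]
opening: 0.573
grasp_force: 42.4
place at [633.2 225.6 224.7] [ 2.875 -0.003  1.549] t 25.6 | to [646.7 220.7 123.7] shift [-0.0049 -0.0134  0.101 ] turn [-0.7 -0.2  0. ] | q6 0.5 -> [np.float64(0.35)] dq1 deg -3.5 open 0.57 grip 42.4
```

```bash
python3 -m inch '[[-0.005,-0.0134,0.02,-0.7,0,0,1],[0,0,0.03,0,0,0,1],[0,0,0.03,0,0,0,1],[0,0,0.016,0,0,0,1],[0,0,0.005,0,0,0,1],[0,0,0,0,0,0,1]]' && python3 -m inch '[[0,0,0,0,0,0,-0.4],[0,0,0,0,0,0,-0.4],[0,0,-0.01,0,0,0,-0.4],[0,0,-0.03,0,0,0,-0.4],[0,0,-0.045,0,0,0,-0.4],[0,0,-0.05,0,0,0,-1],[0,0,-0.05,0,0,0,-1],[0,0,-0.04,0,0,0,-1]]'
python3 - <<'E'
from cans import *
f=cam("wrist");pickle.dump(f,open("w8.pkl","wb"))
l,c=hsv(f,*HS["red"],60);print([(a,p,plane(f,p,75).round(0)) for _,a,p in c])
l,c=hsv(f,*HS["green"],60);print([(a,p,plane(f,p,70).round(0)) for _,a,p in c])
goto([450,-115,300],[np.pi,0,np.radians(-68)],"yellow");goto([426,-372,300],[np.pi,0,np.radians(23)],"orange")
E
```

```text
clock: 26.25
eef_pos: [649.1, 220.7, 124.9]
tcp_rot: [2.861, -0.004, 1.545]
contact_force: [-0.1, -0.3, -0.6]
opening: 0.572
grasp_force: 42.6
clock: 27.05
eef_pos: [585.5, 221.6, 345.1]
tcp_rot: [2.857, -0.006, 1.544]
contact_force: [1.1, -0.1, -0.0]
opening: 1.0
grasp_force: 0.0
[(np.int32(2289), array([109.7, 177.1]), array([477., 218.,  75.])), (np.int32(610), array([240.5, 303.5]), array([636.,  -1.,  75.]))]
[(np.int32(33159), array([452.3, 151.6]), array([1033.,  216.,   70.])), (np.int32(1858), array([ 67.2, 176.2]), array([429., 222.,  70.])), (np.int32(1071), array([428.8, 370.4]), array([1063., -276.,   70.]))]
yellow at [586.6 222.5 352. ] [ 2.85  -0.01   1.545] t 27.1 | to [ 450 -115  300] shift [-0.3415 -0.1364  0.0098] turn [  4.  -22.9 154.9] | q6 0.5 -> [np.float64(2.51)] dq1 deg -38.4 open 1.0 grip 0.0
orange at [586.6 222.5 352. ] [ 2.85  -0.01   1.545] t 27.1 | to [ 426 -372  300] shift [-0.599  -0.1522  0.0025] turn [ 14.5 -10.   64.9] | q6 0.5 -> [np.float64(0.45)] dq1 deg -65.2 open 1.0 grip 0.0
```

```bash
python3 -m inch '[[-0.0427,-0.017,0.001,0,0,0,-1],[-0.0427,-0.017,0.001,0,0,0,-1],[-0.0427,-0.017,0.001,0,0,0,-1],[-0.0427,-0.017,0.001,0,0,0,-1],[-0.0427,-0.017,0.001,0,0,0,-1],[-0.0427,-0.017,0.001,0,0,0,-1],[-0.0427,-0.017,0.001,0,0,0,-1],[-0.0427,-0.017,0.001,0,0,0,-1]]' && python3 -m inch '[[0,0,0,0.2,-1.2,8.15,-1],[0,0,0,0.2,-1.2,8.15,-1],[0,0,0,0.2,-1.2,8.15,-1],[0,0,0,0.2,-1.2,8.15,-1],[0,0,0,0.2,-1.2,8.15,-1],[0,0,0,0.2,-1.2,8.15,-1],[0,0,0,0.2,-1.2,8.15,-1],[0,0,0,0.2,-1.2,8.15,-1]]' && python3 -m inch '[[0,0,0,0.2,-1.2,8.15,-1],[0,0,0,0.2,-1.2,8.15,-1],[0,0,0,0.2,-1.2,8.15,-1],[0,0,0,0.2,-1.2,8.15,-1],[0,0,0,0.2,-1.2,8.15,-1],[0,0,0,0.2,-1.2,8.15,-1],[0,0,0,0.2,-1.2,8.15,-1],[0,0,0,0.2,-1.2,8.15,-1]]' && python3 -m inch '[[0,0,0,0.2,-1.2,8.15,-1],[0,0,0,0.2,-1.2,8.15,-1],[0,0,0,0.2,-1.2,8.15,-1],[0,0,0.03,0,0,0,-1],[0,0,0.02,0,0,0,-1],[0,0,0,0,0,0,-1],[0,0,0,0,0,0,-1]]'
python3 -c "
from cans import *
look('yellow',-68,(450,-118))"
```

```text
clock: 27.9
eef_pos: [447.6, -117.6, 294.5]
tcp_rot: [2.858, -0.004, 1.545]
contact_force: [1.4, -0.1, -0.1]
opening: 1.001
grasp_force: 0.0
clock: 28.7
eef_pos: [448.5, -116.2, 294.5]
tcp_rot: [2.966, -0.112, 0.391]
contact_force: [-0.0, -0.4, 0.3]
opening: 0.998
grasp_force: 0.0
clock: 29.5
eef_pos: [448.6, -116.2, 294.4]
tcp_rot: [3.108, -0.057, -0.763]
contact_force: [-0.4, -0.1, 0.1]
opening: 0.998
grasp_force: 0.0
clock: 30.2
eef_pos: [448.2, -116.7, 244.4]
tcp_rot: [3.131, -0.003, -1.186]
contact_force: [1.0, 0.1, 0.5]
opening: 1.0
grasp_force: 0.0
yellow [ 448.  -118.3] -68.4 L,w 67.5 48.7
grasp at [ 448.7 -116.9  244.8] [ 3.132 -0.004 -1.186] t 30.2 | to [ 448.  -118.3   38. ] shift [ 2.000e-04 -9.000e-04  2.068e-01] turn [ 0.6 -0.2  0.4] | q6 2.51 -> [np.float64(2.51)] dq1 deg -0.4 open 1.0 grip 0.0
```

```bash
python3 -m inch '[[0,-0.001,0.03,0.6,0,0.4,-1],[0,0,0.045,0,0,0,-1],[0,0,0.045,0,0,0,-1],[0,0,0.045,0,0,0,-1],[0,0,0.027,0,0,0,-1],[0,0,0.015,0,0,0,-1],[0,0,0,0,0,0,-1],[0,0,0,0,0,0,-1]]' && python3 -m inch '[[0,0,0,0,0,0,1],[0,0,0,0,0,0,1],[0,0,0,0,0,0,1],[0,0,0,0,0,0,1]]' 40 && python3 -m inch '[[0,0,-0.02,0,0,0,1],[0,0,-0.045,0,0,0,1],[0,0,-0.05,0,0,0,1],[0,0,-0.05,0,0,0,1],[0,0,-0.05,0,0,0,1],[0,0,-0.05,0,0,0,1],[0,0,-0.04,0,0,0,1],[0,0,0,0,0,0,1]]'
python3 - <<'E'
from cans import *
p,e=place();goto(p+Rch[:,2]*110,e,"above")
E
```

```text
clock: 31.05
eef_pos: [449.9, -117.4, 37.5]
tcp_rot: [-3.141, -0.004, -1.193]
contact_force: [-0.5, -0.1, -0.0]
opening: 1.005
grasp_force: 0.0
clock: 31.45
eef_pos: [449.6, -117.4, 37.7]
tcp_rot: [-3.141, -0.004, -1.193]
contact_force: [-2.2, 0.5, 11.3]
opening: 0.574
grasp_force: 39.6
clock: 32.25
eef_pos: [451.0, -116.8, 347.7]
tcp_rot: [-3.134, -0.009, -1.193]
contact_force: [0.6, 0.3, -1.9]
opening: 0.572
grasp_force: 43.1
above at [ 451.  -116.8  347.7] [-3.134 -0.009 -1.193] t 32.2 | to [616.4 221.4 229.4] shift [-0.2544 -0.2776  0.118 ] turn [  -3.8   21.1 -155.7] | q6 2.51 -> [np.float64(0.37)] dq1 deg 34.3 open 0.57 grip 43.1
```

```bash
python3 -m inch '[[-0.0318,-0.0347,0,0,0,0,1],[-0.0318,-0.0347,0,0,0,0,1],[-0.0318,-0.0347,0,0,0,0,1],[-0.0318,-0.0347,0,0,0,0,1],[-0.0318,-0.0347,0,0,0,0,1],[-0.0318,-0.0347,0,0,0,0,1],[-0.0318,-0.0347,0,0,0,0,1],[-0.0318,-0.0347,0,0,0,0,1]]' && python3 -m inch '[[0,0,0,-0.2,1.11,-8.2,1],[0,0,0,-0.2,1.11,-8.2,1],[0,0,0,-0.2,1.11,-8.2,1],[0,0,0,-0.2,1.11,-8.2,1],[0,0,0,-0.2,1.11,-8.2,1],[0,0,0,-0.2,1.11,-8.2,1],[0,0,0,-0.2,1.11,-8.2,1],[0,0,0,-0.2,1.11,-8.2,1]]' && python3 -m inch '[[0,0,0,-0.2,1.11,-8.2,1],[0,0,0,-0.2,1.11,-8.2,1],[0,0,0,-0.2,1.11,-8.2,1],[0,0,0,-0.2,1.11,-8.2,1],[0,0,0,-0.2,1.11,-8.2,1],[0,0,0,-0.2,1.11,-8.2,1],[0,0,0,-0.2,1.11,-8.2,1],[0,0,0,-0.2,1.11,-8.2,1]]' && python3 -m inch '[[0,0,0,-0.2,1.11,-8.2,1],[0,0,0,-0.2,1.11,-8.2,1],[0,0,0,-0.2,1.11,-8.2,1],[0,0,0.04,0,0,0,1],[0,0,0.04,0,0,0,1],[0,0,0.03,0,0,0,1],[0,0,0,0,0,0,1],[0,0,0,0,0,0,1]]'
python3 - <<'E'
from cans import *
p,e=place();goto(p,e,"place")
E
```

```text
clock: 33.05
eef_pos: [618.2, 203.4, 339.3]
tcp_rot: [-3.139, 0.027, -1.15]
contact_force: [0.4, 0.1, -2.1]
opening: 0.568
grasp_force: 43.0
clock: 33.85
eef_pos: [617.7, 201.1, 339.2]
tcp_rot: [3.064, -0.1, 0.003]
contact_force: [0.9, 1.0, -2.4]
opening: 0.57
grasp_force: 42.9
clock: 34.65
eef_pos: [617.6, 201.0, 339.2]
tcp_rot: [2.916, -0.077, 1.164]
contact_force: [0.2, 0.7, -1.8]
opening: 0.573
grasp_force: 43.0
clock: 35.45
eef_pos: [646.1, 204.9, 233.7]
tcp_rot: [2.883, -0.031, 1.589]
contact_force: [-0.0, 0.6, -0.6]
opening: 0.574
grasp_force: 42.9
place at [646.1 204.9 233.7] [ 2.883 -0.031  1.589] t 35.5 | to [646.7 220.7 123.7] shift [ 0.0124 -0.0274  0.107 ] turn [-1.2 -2.3  1.8] | q6 0.35 -> [np.float64(0.35)] dq1 deg 0.0 open 0.57 grip 42.9
```

```bash
python3 -m inch '[[0.0124,-0.0274,0,-1.2,-2.3,1.8,1],[0,0,0.03,0,0,0,1],[0,0,0.03,0,0,0,1],[0,0,0.03,0,0,0,1],[0,0,0,0,0,0,1],[0,0,0,0,0,0,1]]'
python3 - <<'E'
from cans import *
p,e=place();goto(p,e,"place")
E
```

```text
clock: 36.05
eef_pos: [645.4, 217.0, 142.7]
tcp_rot: [2.859, -0.002, 1.548]
contact_force: [-0.4, -0.5, -1.2]
opening: 0.57
grasp_force: 42.8
place at [645.4 217.  142.7] [ 2.859e+00 -2.000e-03  1.548e+00] t 36.0 | to [646.7 220.7 123.7] shift [ 0.0037 -0.0042  0.0186] turn [ 0.2 -0.1 -0. ] | q6 0.52 -> [np.float64(0.35)] dq1 deg -2.5 open 0.57 grip 42.8
```

```bash
python3 -m inch '[[0.0037,-0.0042,0.01,0,0,0,1],[0,0,0.0086,0,0,0,1],[0,0,0,0,0,0,1],[0,0,0,0,0,0,-0.4],[0,0,0,0,0,0,-0.4],[0,0,-0.01,0,0,0,-0.4],[0,0,-0.03,0,0,0,-0.4],[0,0,-0.045,0,0,0,-0.4]]' && python3 -m inch '[[0,0,-0.05,0,0,0,-1],[0,0,-0.05,0,0,0,-1],[0,0,-0.04,0,0,0,-1],[0,0,0,0,0,0,-1]]'
python3 - <<'E'
from cans import *
f=cam("wrist");pickle.dump(f,open("w9.pkl","wb"))
for n in("green","red","yellow"):
    l,c=hsv(f,*HS[n],300);print(n,[(a,p,plane(f,p,75).round(0)) for _,a,p in c])
goto([455,-243,300],[np.pi,0,np.radians(-143.6)],"blue");goto([426,-372,300],[np.pi,0,np.radians(23)],"orange")
E
```

```text
clock: 36.85
eef_pos: [621.3, 220.4, 203.0]
tcp_rot: [2.864, 0.0, 1.548]
contact_force: [0.2, 0.3, 1.2]
opening: 0.699
grasp_force: 0.0
clock: 37.25
eef_pos: [585.1, 222.8, 346.5]
tcp_rot: [2.85, -0.006, 1.549]
contact_force: [0.8, -0.2, -0.3]
opening: 1.001
grasp_force: 0.0
green [(np.int32(33821), array([451.2, 151.2]), array([1032.,  220.,   75.])), (np.int32(1881), array([ 65.7, 176.7]), array([430., 223.,  75.])), (np.int32(1074), array([428.8, 370.4]), array([1067., -273.,   75.]))]
red [(np.int32(2115), array([106.9, 177.7]), array([475., 218.,  75.])), (np.int32(598), array([238.9, 303.7]), array([637.,  -1.,  75.]))]
yellow [(np.int32(4409), array([313.1, 188.8]), array([762., 177.,  75.])), (np.int32(2186), array([148.6, 180.4]), array([523., 210.,  75.]))]
blue at [584.5 222.3 343. ] [ 2.854 -0.005  1.548] t 37.3 | to [ 455 -243  300] shift [-0.4682 -0.1258  0.0054] turn [   9.3   18.2 -126.7] | q6 0.5 -> [np.float64(-2.7)] dq1 deg -52.3 open 1.0 grip 0.0
orange at [584.5 222.3 343. ] [ 2.854 -0.005  1.548] t 37.3 | to [ 426 -372  300] shift [-0.5979 -0.1507 -0.0026] turn [14.5 -9.7 65.2] | q6 0.5 -> [np.float64(0.45)] dq1 deg -65.3 open 1.0 grip 0.0
```

```bash
python3 -m inch '[[-0.0468,-0.0126,0,0,0,0,-1],[-0.0468,-0.0126,0,0,0,0,-1],[-0.0468,-0.0126,0,0,0,0,-1],[-0.0468,-0.0126,0,0,0,0,-1],[-0.0468,-0.0126,0,0,0,0,-1],[-0.0468,-0.0126,0,0,0,0,-1],[-0.0468,-0.0126,0,0,0,0,-1],[-0.0468,-0.0126,0,0,0,0,-1]]' && python3 -m inch '[[-0.0468,-0.0126,0,0,0,0,-1],[-0.0468,-0.0126,0.005,0,0,0,-1],[0,0,0,0.6,1.2,-8.4,-1],[0,0,0,0.6,1.2,-8.4,-1],[0,0,0,0.6,1.2,-8.4,-1],[0,0,0,0.6,1.2,-8.4,-1],[0,0,0,0.6,1.2,-8.4,-1],[0,0,0,0.6,1.2,-8.4,-1]]' && python3 -m inch '[[0,0,0,0.6,1.2,-8.4,-1],[0,0,0,0.6,1.2,-8.4,-1],[0,0,0,0.6,1.2,-8.4,-1],[0,0,0,0.6,1.2,-8.4,-1],[0,0,0,0.6,1.2,-8.4,-1],[0,0,0,0.6,1.2,-8.4,-1],[0,0,0,0.6,1.2,-8.4,-1],[0,0,0,0.6,1.2,-8.4,-1]]' && python3 -m inch '[[0,0,0,0.6,1.2,-8.4,-1],[0,0,0.02,0,0,0,-1],[0,0,0.02,0,0,0,-1],[0,0,0,0,0,0,-1],[0,0,0,0,0,0,-1]]'
python3 -c "
from cans import *
look('blue',-143.6,(455,-243))"
```

```text
clock: 38.1
eef_pos: [477.1, -152.0, 309.0]
tcp_rot: [2.861, -0.001, 1.548]
contact_force: [0.7, -0.2, -0.2]
opening: 1.003
grasp_force: 0.0
clock: 38.9
eef_pos: [452.9, -243.5, 296.9]
tcp_rot: [2.967, 0.08, 2.439]
contact_force: [0.4, 0.2, -0.4]
opening: 1.001
grasp_force: 0.0
clock: 39.7
eef_pos: [453.0, -243.4, 296.9]
tcp_rot: [3.127, 0.016, -2.659]
contact_force: [1.6, 0.0, -0.3]
opening: 1.001
grasp_force: 0.0
clock: 40.2
eef_pos: [453.0, -243.3, 257.5]
tcp_rot: [3.138, -0.003, -2.518]
contact_force: [-0.1, -0.9, 0.7]
opening: 1.001
grasp_force: 0.0
blue [ 450.3 -244.8] -144.3 L,w 65.3 47.5
grasp at [ 453.4 -243.6  258.2] [ 3.139e+00 -2.000e-03 -2.518e+00] t 40.2 | to [ 450.3 -244.8   38. ] shift [0.0028 0.0003 0.2202] turn [ 0.1 -0.1  0. ] | q6 -2.69 -> [np.float64(-2.69)] dq1 deg -0.1 open 1.0 grip 0.0
```

```bash
python3 -m inch '[[0.003,0,0.04,0,0,0,-1],[0,0,0.045,0,0,0,-1],[0,0,0.045,0,0,0,-1],[0,0,0.045,0,0,0,-1],[0,0,0.027,0,0,0,-1],[0,0,0.018,0,0,0,-1],[0,0,0,0,0,0,-1],[0,0,0,0,0,0,-1]]' && python3 -m inch '[[0,0,0,0,0,0,1],[0,0,0,0,0,0,1],[0,0,0,0,0,0,1],[0,0,0,0,0,0,1]]' 40 && python3 -m inch '[[0,0,-0.02,0,0,0,1],[0,0,-0.045,0,0,0,1],[0,0,-0.05,0,0,0,1],[0,0,-0.05,0,0,0,1],[0,0,-0.05,0,0,0,1],[0,0,-0.05,0,0,0,1],[0,0,-0.04,0,0,0,1],[0,0,0,0,0,0,1]]'
python3 - <<'E'
from cans import *
p,e=place();goto(p+Rch[:,2]*110,e,"above")
E
```

```text
clock: 41.05
eef_pos: [451.0, -245.5, 38.6]
tcp_rot: [3.14, -0.001, -2.518]
contact_force: [-0.5, -0.5, 0.7]
opening: 1.001
grasp_force: 0.0
clock: 41.45
eef_pos: [451.0, -245.4, 39.2]
tcp_rot: [3.141, -0.001, -2.518]
contact_force: [-1.2, 0.5, 8.7]
opening: 0.576
grasp_force: 39.8
clock: 42.25
eef_pos: [453.2, -246.4, 349.4]
tcp_rot: [-3.134, 0.003, -2.518]
contact_force: [0.2, -0.0, -1.4]
opening: 0.57
grasp_force: 43.1
above at [ 453.2 -246.4  349.4] [-3.134e+00  3.000e-03 -2.518e+00] t 42.2 | to [616.4 221.4 229.4] shift [-0.4052  0.2854  0.119 ] turn [ -8.9 -17.2 126.1] | q6 -2.69 -> [np.float64(0.37)] dq1 deg 48.4 open 0.57 grip 43.1
```

```bash
python3 -m inch '[[-0.0368,0.0259,0,0,0,0,1],[-0.0368,0.0259,0,0,0,0,1],[-0.0368,0.0259,0,0,0,0,1],[-0.0368,0.0259,0,0,0,0,1],[-0.0368,0.0259,0,0,0,0,1],[-0.0368,0.0259,0,0,0,0,1],[-0.0368,0.0259,0,0,0,0,1],[-0.0368,0.0259,0,0,0,0,1]]' && python3 -m inch '[[-0.0368,0.0259,0,0,0,0,1],[-0.0368,0.0259,0,0,0,0,1],[-0.0368,0.0259,0,0,0,0,1],[0,0,0,-0.6,-1.15,8.4,1],[0,0,0,-0.6,-1.15,8.4,1],[0,0,0,-0.6,-1.15,8.4,1],[0,0,0,-0.6,-1.15,8.4,1],[0,0,0,-0.6,-1.15,8.4,1]]' && python3 -m inch '[[0,0,0,-0.6,-1.15,8.4,1],[0,0,0,-0.6,-1.15,8.4,1],[0,0,0,-0.6,-1.15,8.4,1],[0,0,0,-0.6,-1.15,8.4,1],[0,0,0,-0.6,-1.15,8.4,1],[0,0,0,-0.6,-1.15,8.4,1],[0,0,0,-0.6,-1.15,8.4,1],[0,0,0,-0.6,-1.15,8.4,1]]' && python3 -m inch '[[0,0,0,-0.6,-1.15,8.4,1],[0,0,0,-0.6,-1.15,8.4,1],[0,0,0.04,0,0,0,1],[0,0,0.04,0,0,0,1],[0,0,0.03,0,0,0,1],[0,0,0,0,0,0,1],[0,0,0,0,0,0,1]]'
python3 - <<'E'
from cans import *
p,e=place();goto(p,e,"place")
E
```

```text
clock: 43.05
eef_pos: [568.9, 96.6, 342.0]
tcp_rot: [3.139, -0.003, -2.518]
contact_force: [0.4, -0.9, -2.9]
opening: 0.569
grasp_force: 42.9
clock: 43.85
eef_pos: [612.8, 222.1, 341.6]
tcp_rot: [3.058, 0.069, 3.022]
contact_force: [-0.6, 0.1, -0.9]
opening: 0.568
grasp_force: 43.0
clock: 44.65
eef_pos: [612.7, 222.0, 341.7]
tcp_rot: [2.896, 0.03, 1.837]
contact_force: [0.2, 0.7, -1.9]
opening: 0.572
grasp_force: 43.0
clock: 45.35
eef_pos: [642.5, 222.1, 236.4]
tcp_rot: [2.872, -0.005, 1.55]
contact_force: [0.6, 0.1, -1.3]
opening: 0.571
grasp_force: 42.8
place at [642.5 222.1 236.4] [ 2.872 -0.005  1.55 ] t 45.4 | to [646.7 220.7 123.7] shift [-0.0019 -0.0259  0.1097] turn [-0.5 -0.3  0. ] | q6 0.48 -> [np.float64(0.35)] dq1 deg -2.8 open 0.57 grip 42.8
```

```bash
python3 -m inch '[[-0.002,-0.026,0.01,-0.5,-0.3,0,1],[0,0,0.03,0,0,0,1],[0,0,0.03,0,0,0,1],[0,0,0.025,0,0,0,1],[0,0,0.0145,0,0,0,1],[0,0,0,0,0,0,1],[0,0,0,0,0,0,1]]' && python3 -m inch '[[0,0,0,0,0,0,-0.4],[0,0,0,0,0,0,-0.4],[0,0,-0.01,0,0,0,-0.4],[0,0,-0.03,0,0,0,-0.4],[0,0,-0.045,0,0,0,-0.4],[0,0,-0.05,0,0,0,-1],[0,0,-0.05,0,0,0,-1],[0,0,-0.04,0,0,0,-1]]' && python3 -m inch '[[0,0,0,0,0,0,-1],[0,0,0,0,0,0,-1]]'
python3 - <<'E'
from cans import *
f=cam("wrist");pickle.dump(f,open("w10.pkl","wb"))
for n in("yellow","blue"):
    l,c=hsv(f,*HS[n],300);print(n,[(a,p,plane(f,p,85).round(0)) for _,a,p in c])
goto([426,-372,300],[np.pi,0,np.radians(23)],"orange")
E
```

```text
clock: 46.05
eef_pos: [648.8, 220.7, 126.1]
tcp_rot: [2.86, -0.001, 1.548]
contact_force: [-0.4, -0.4, 0.1]
opening: 0.572
grasp_force: 42.9
clock: 46.85
eef_pos: [585.3, 221.8, 345.4]
tcp_rot: [2.858, -0.002, 1.549]
contact_force: [0.5, 0.1, 0.2]
opening: 1.0
grasp_force: 0.0
clock: 47.05
eef_pos: [585.9, 221.8, 343.1]
tcp_rot: [2.858, -0.002, 1.549]
contact_force: [-0.4, 0.4, -0.6]
opening: 0.999
grasp_force: 0.0
yellow [(np.int32(4479), array([315.5, 188. ]), array([757., 180.,  85.])), (np.int32(2165), array([148.8, 179.2]), array([523., 213.,  85.]))]
blue [(np.int32(2066), array([189.6, 178.8]), array([574., 209.,  85.])), (np.int32(325), array([310.8, 323. ]), array([757., -60.,  85.]))]
orange at [585.5 221.5 341.3] [ 2.861e+00 -1.000e-03  1.549e+00] t 47.1 | to [ 426 -372  300] shift [-0.597  -0.1518 -0.0015] turn [14.3 -9.3 65.3] | q6 0.5 -> [np.float64(0.45)] dq1 deg -65.2 open 1.0 grip 0.0
```

```bash
python3 -m inch '[[-0.046,-0.0117,0,0,0,0,-1],[-0.046,-0.0117,0,0,0,0,-1],[-0.046,-0.0117,0,0,0,0,-1],[-0.046,-0.0117,0,0,0,0,-1],[-0.046,-0.0117,0,0,0,0,-1],[-0.046,-0.0117,0,0,0,0,-1],[-0.046,-0.0117,0,0,0,0,-1],[-0.046,-0.0117,0,0,0,0,-1]]' && python3 -m inch '[[-0.046,-0.0117,0,0,0,0,-1],[-0.046,-0.0117,0,0,0,0,-1],[-0.046,-0.0117,0,0,0,0,-1],[-0.046,-0.0117,0,0,0,0,-1],[-0.046,-0.0117,0,0,0,0,-1],[0,0,0,1.8,-1.16,8.15,-1],[0,0,0,1.8,-1.16,8.15,-1],[0,0,0,1.8,-1.16,8.15,-1]]' && python3 -m inch '[[0,0,0,1.8,-1.16,8.15,-1],[0,0,0,1.8,-1.16,8.15,-1],[0,0,0,1.8,-1.16,8.15,-1],[0,0,0,1.8,-1.16,8.15,-1],[0,0,0,1.8,-1.16,8.15,-1],[0,0,0.03,0,0,0,-1],[0,0,0,0,0,0,-1],[0,0,0,0,0,0,-1]]'
python3 -c "
from cans import *
look('orange',23.4,(425,-375))"
```

```text
clock: 47.9
eef_pos: [486.3, -145.8, 313.1]
tcp_rot: [2.863, -0.001, 1.548]
contact_force: [0.3, 0.2, 0.5]
opening: 0.998
grasp_force: 0.0
clock: 48.7
eef_pos: [425.1, -373.3, 296.2]
tcp_rot: [2.97, -0.04, 1.111]
contact_force: [0.2, 0.5, 0.0]
opening: 0.997
grasp_force: 0.0
clock: 49.5
eef_pos: [425.5, -372.4, 267.0]
tcp_rot: [-3.137, 0.004, 0.403]
contact_force: [-0.6, 0.4, 0.3]
opening: 0.999
grasp_force: 0.0
orange [ 436.9 -390.6] 24.4 L,w 65.5 20.4
grasp at [ 426.  -372.8  268.1] [-3.138e+00  3.000e-03  4.030e-01] t 49.5 | to [ 436.9 -390.6   38. ] shift [0.0036 0.0213 0.23  ] turn [-0.2  0.1 -1.3] | q6 0.45 -> [np.float64(0.42)] dq1 deg -0.5 open 1.0 grip 0.0
```

```bash
python3 -c "
from cans import *
for lo,hi in(((0,110,40),(20,255,255)),((0,80,30),(25,255,255))):
    HS['orange']=(lo,hi);look('orange',23.4,(428,-375))"
```

```text
orange [ 431.9 -378.2] 23.1 L,w 65.7 48.3
grasp at [ 426.3 -373.1  268.7] [-3.14e+00  2.00e-03  4.03e-01] t 49.6 | to [ 431.9 -378.2   38. ] shift [0.0036 0.0074 0.2307] turn [-0.1  0.1 -0. ] | q6 0.45 -> [np.float64(0.45)] dq1 deg 0.1 open 1.0 grip 0.0
orange [ 431.4 -378. ] 24.3 L,w 67.9 49.1
grasp at [ 426.5 -373.2  269. ] [-3.141e+00  2.000e-03  4.030e-01] t 49.6 | to [ 431.4 -378.    38. ] shift [0.0031 0.0066 0.231 ] turn [-0.1  0.1 -1.3] | q6 0.45 -> [np.float64(0.43)] dq1 deg 0.1 open 1.0 grip 0.0
```

```bash
python3 -m inch '[[0.0035,0.007,0.045,0,0,0,-1],[0,0,0.045,0,0,0,-1],[0,0,0.045,0,0,0,-1],[0,0,0.045,0,0,0,-1],[0,0,0.032,0,0,0,-1],[0,0,0.018,0,0,0,-1],[0,0,0,0,0,0,-1],[0,0,0,0,0,0,-1]]' && python3 -m inch '[[0,0,0,0,0,0,1],[0,0,0,0,0,0,1],[0,0,0,0,0,0,1],[0,0,0,0,0,0,1]]' 40 && python3 -m inch '[[0,0,-0.02,0,0,0,1],[0,0,-0.045,0,0,0,1],[0,0,-0.05,0,0,0,1],[0,0,-0.05,0,0,0,1],[0,0,-0.05,0,0,0,1],[0,0,-0.05,0,0,0,1],[0,0,-0.04,0,0,0,1],[0,0,0,0,0,0,1]]'
python3 - <<'E'
from cans import *
p,e=place();goto(p+Rch[:,2]*110,e,"above")
E
```

```text
clock: 50.45
eef_pos: [432.2, -378.3, 39.2]
tcp_rot: [-3.141, 0.002, 0.402]
contact_force: [0.4, -0.2, -0.8]
opening: 1.001
grasp_force: 0.0
clock: 50.85
eef_pos: [432.3, -378.4, 39.8]
tcp_rot: [3.142, 0.001, 0.403]
contact_force: [-1.5, 1.5, 7.1]
opening: 0.569
grasp_force: 40.1
clock: 51.65
eef_pos: [434.3, -379.6, 350.4]
tcp_rot: [3.133, -0.003, 0.402]
contact_force: [0.6, -1.3, -2.4]
opening: 0.569
grasp_force: 43.1
above at [ 434.3 -379.6  350.4] [ 3.133e+00 -3.000e-03  4.020e-01] t 51.6 | to [616.4 221.4 229.4] shift [ 0.4027 -0.4826  0.1181] turn [-13.7   9.3 -65.1] | q6 0.45 -> [np.float64(0.37)] dq1 deg 61.0 open 0.57 grip 43.1
```

```bash
python3 -m inch '[[0.0288,-0.0345,0,0,0,0,1],[0.0288,-0.0345,0,0,0,0,1],[0.0288,-0.0345,0,0,0,0,1],[0.0288,-0.0345,0,0,0,0,1],[0.0288,-0.0345,0,0,0,0,1],[0.0288,-0.0345,0,0,0,0,1],[0.0288,-0.0345,0,0,0,0,1],[0.0288,-0.0345,0,0,0,0,1]]' && python3 -m inch '[[0.0288,-0.0345,0,0,0,0,1],[0.0288,-0.0345,0,0,0,0,1],[0.0288,-0.0345,0,0,0,0,1],[0.0288,-0.0345,0,0,0,0,1],[0.0288,-0.0345,0,0,0,0,1],[0.0288,-0.0345,0,0,0,0,1],[0,0,0,-1.7,1.16,-8.14,1],[0,0,0,-1.7,1.16,-8.14,1]]' && python3 -m inch '[[0,0,0,-1.7,1.16,-8.14,1],[0,0,0,-1.7,1.16,-8.14,1],[0,0,0,-1.7,1.16,-8.14,1],[0,0,0,-1.7,1.16,-8.14,1],[0,0,0,-1.7,1.16,-8.14,1],[0,0,0,-1.7,1.16,-8.14,1],[0,0,0,0,0,0,1]]'
python3 - <<'E'
from cans import *
p,e=place();goto(p,e,"place")
E
```

```text
clock: 52.45
eef_pos: [536.0, -32.0, 342.7]
tcp_rot: [-3.14, 0.003, 0.402]
contact_force: [-0.0, -0.9, -2.4]
opening: 0.571
grasp_force: 42.9
clock: 53.25
eef_pos: [614.0, 225.6, 341.6]
tcp_rot: [3.079, -0.028, 0.695]
contact_force: [-0.3, 0.0, -2.1]
opening: 0.574
grasp_force: 42.8
clock: 53.95
eef_pos: [613.0, 223.8, 342.4]
tcp_rot: [2.873, -0.007, 1.549]
contact_force: [-0.4, 0.9, -2.9]
opening: 0.571
grasp_force: 42.9
place at [613.  223.8 342.4] [ 2.873 -0.007  1.549] t 54.0 | to [646.7 220.7 123.7] shift [-0.0039 -0.0253  0.2198] turn [-0.6 -0.4 -0. ] | q6 0.47 -> [np.float64(0.35)] dq1 deg -4.0 open 0.57 grip 42.9
```

```bash
python3 -m inch '[[-0.004,-0.025,0.02,-0.6,-0.4,0,1],[0,0,0.045,0,0,0,1],[0,0,0.045,0,0,0,1],[0,0,0.04,0,0,0,1],[0,0,0.03,0,0,0,1],[0,0,0.025,0,0,0,1],[0,0,0.015,0,0,0,1],[0,0,0,0,0,0,1]]' && python3 -m inch '[[0,0,0,0,0,0,-0.35],[0,0,0,0,0,0,-0.35],[0,0,-0.01,0,0,0,-0.35],[0,0,-0.03,0,0,0,-0.35],[0,0,-0.045,0,0,0,-0.35],[0,0,-0.05,0,0,0,-1],[0,0,-0.05,0,0,0,-1],[0,0,-0.04,0,0,0,-1]]' && python3 -m inch '[[-0.04,0,-0.04,0,0,0,-1],[0,0,-0.04,0,0,0,-1],[0,0,0,0,0,0,-1],[0,0,0,0,0,0,-1],[0,0,0,0,0,0,-1],[0,0,0,0,0,0,-1],[0,0,0,0,0,0,-1],[0,0,0,0,0,0,-1]]'
python3 - <<'E'
from h import *
w=cam("wrist")["img"];s=cam("side")["img"][80:320,170:350]
cv2.imwrite("pics/fin.png",np.hstack([w,cv2.resize(s,(288,384),interpolation=cv2.INTER_CUBIC)]))
E
```

```text
clock: 54.75
eef_pos: [650.3, 219.5, 123.3]
tcp_rot: [2.864, -0.001, 1.542]
contact_force: [-0.8, 0.6, -1.1]
opening: 0.568
grasp_force: 44.9
clock: 55.55
eef_pos: [587.9, 221.3, 346.3]
tcp_rot: [2.858, -0.003, 1.545]
contact_force: [0.6, -0.3, -0.4]
opening: 0.999
grasp_force: 0.0
clock: 56.35
eef_pos: [566.8, 186.2, 412.8]
tcp_rot: [2.863, -0.001, 1.546]
contact_force: [0.0, -0.1, -0.2]
opening: 0.997
grasp_force: 0.0
```

View pics/fin.png

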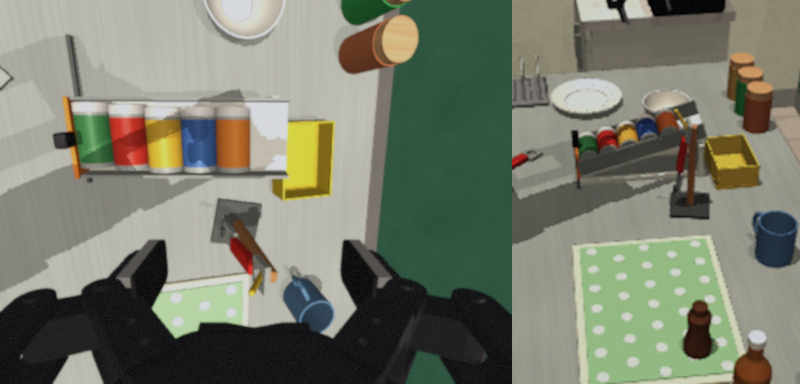

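All five cans lie in a row in the chute (x 75–250) with their white caps to the left. The gate is shut (px 70,140), the opener hangs on its peg, the mill is standing, and the robot touches nothing.

```bash
python3 -c "
from rig import r
print(r.sign_off())"
```

```text
the job is handed in; nothing more can be done
None
```

The job is done and handed in: the gate was shut first, all five cans then went into the chute with their white caps to the left, and the red opener hangs on its peg with the other kitchen things left alone. The judge's result was not shown.

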